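Load the balance tray with reels and tape

ROBOT

A 6-joint arm with a two-finger parallel gripper is mounted at the origin on a cart in front of the work surface, level with it; the furniture and walls round the work are solid. World frame = base frame: x ahead of the robot, y to its left, z up, the work surface at z = 0. Lengths are in m, angles in rad, forces in N, time in s.
With the tool pointing down it reaches from about 0.3 to 0.775 m from the base axis. Payload 14.6 kg.
Tool frame: the origin (TCP) lies on the mounting face of the last link; the fingertips stand ctrl.tip_extent ahead of it and the grasp point (between the pads) lies 180 mm ahead of it (ctrl.tip_extent is the distance from the TCP to the fingertips, in m); z points along the fingers, y is the direction in which the jaws open and shut (so a half turn about z gives the same grasp; the last joint's range is limited). The gripper opens to 94 mm and grips with 3 to 60 N. Pads are 16 mm wide; open, the fingers measure 119 mm over their backs; the gripper's body (75 mm by 177 mm) begins 78 mm behind the grasp point.
Start: joints at [-1.182, 0.3, 1.521, -0, 1.321, -0.067], TCP at [0.242, -0.494, 0.405] pointing down, gripper open.
Joint ranges: [-3.03, 3.03], [-0.79, 2.21], [0.23, 2.52], [-1.04, 4.18], [0, 3.07], [-2.55, 2.55]. Speed limits (rad/s): [2.22, 2.22, 2.57, 3.14, 3.14, 3.14].

INTERFACE

Orientations are given as [roll, pitch, yaw] about the fixed x, y, z axes, in that order (R = Rz(yaw) Ry(pitch) Rx(roll)).
In Python, from station import ctrl, vision gives the robot as it stands. The module is installed in compiled form; this text tells all that it offers.
- The arm moves only by the tool send_rows, never from a script. Its argument "increments" is a list of rows, each a list of 3 entries, a list of its own where there are three numbers: the turn, a rotation vector about the tool's x, y, z in rad, then the shift along the tool's x, y, z in mm, then the finger opening in mm, from 0 to 94. In form: [[[ax, ay, az], [dx, dy, dz], hand], ...]. A call has 1 to 5 rows; each row is the pose to reach, as a shift and turn from the pose commanded when the call began, along the tool's axes at that moment; what a row does not reach only later rows make up. A row lasts 1/12 s, in which the tool goes at most 41.7 mm and 7.16 degrees, less where a joint would pass 70% of its speed; a pose out of reach is approached as far as the arm can. A call with a gripper value outside its range is refused whole. The fingers move at their own pace and stop on an object; "grip_force" is the grip in N (left out, the last holds). Time passes only in rows, so rows that repeat a pose let the fingers close. It gives the time, the measured TCP pose, the force and the opening at its end, in the units of the state.
- ctrl.get_obs(): the state, without advancing time (a new reading comes with each control period).
- vision.camera(name): name is "scene" or "top"; returns (picture, depth): 384x512x3 uint8, red, green, blue; 384x512 float32, m along the optical axis (not along the pixel's ray), 0 where there is no reading.
- vision.calibration(name): a dict with "K" (3x3 intrinsics, pixels), "R" (3x3) and "t" (3): a world point X has camera coordinates R X + t. Camera axes: x right, y down, z forward; pixel columns grow to the right and rows downward; lengths in m; the calibration is good to about 2 mm. A picture is of the moment at which its call begins. calibration takes no time and is no camera call.
- ctrl.hand_in(): hands the job in, once; it reports no verdict.
The state is a dict: "time_s": time; "qpos": joint angles; "joint_vel": joint speeds; "tau": joint torques, N m; "ee_pos": TCP position; "eef_rot": TCP orientation; "force": force on the tool from outside, world axes, zero at the start; "moment": the same for the moment, N m; "grip_width": finger opening in m.
Only numpy, scipy, OpenCV 4.12 (cv2) and the standard library are available. Lean on these libraries where they do the work, as an engineer would, in place of code of your own. Each camera call takes 0.05 s, during which the arm holds its last target. There are 200 camera calls.

TASK

Stock the tipping tray for the day: set every solder reel and every tape roll flat in it, shared out over its two sides so that it stays level when you let go. One reel is hidden behind the swab jar in the blue storage bay: first stand the jar aside on the desk, well clear of the bay, then bring that reel to the tray, and in the end stand the jar upright in the bay again. Leave the glue bottle and the note pad where they are.

Things in the scene. Friction and masses are not known exactly. Their poses are not given: they have to be found in the camera images.
- tray_mid (a point): middle of the upper face of the balance tray's floor (long grey tray, two black rubber floors, on a pedestal), 70 mm above the desk. Turns with the tray: x across it, along the pivot (12 mm below), y along its length, z normal to the floor. Floor inside the 8 mm rims: 122 x 382 mm. At y = 0 a cross wall 12 mm thick, 21 mm high, with a bow handle 50 mm high over it, divides the sides
- tray (a joint): tilt of the balance tray in rad: 0 is level, positive with its +y side (of point tray_mid) up; stops at -0.14 and +0.14. A light spring of 0.85 N m/rad pulls it level, so it is level when empty or evenly loaded; a reel alone far out on one side tips it to its stop, a tape roll about half as far
- bay: storage bay, grey floor, blue walls, open top, fixed, 164 (x) x 74 mm (y). Origin: centre of its underside, x from front (robot's side) to rear. On 8 mm feet; floor 12 mm above the desk. Lane between the walls 62 mm wide; walls 50 mm high (over the desk) from x = -4 to +82 mm, only 20 mm high in front of that; an 18 mm high lip at each end (inner faces x = -76, +76 mm)
- swab_jar: white screw-top swab jar, 43 mm across, 45 mm high, about 50 g; stands in the front part of the bay (about 33 mm in front of the bay's origin), 0 to 10 mm from the reel behind it. Origin at the centre of its underside, z up
- rear_reel: reel of solder wire: black flanges with silver wire between, 52 mm across, 30 mm high, about 120 g (each reel within 7 % of that). Origin at the centre of its underside, z up along its axis. Grasp it across the flanges. This one stands in the rear part of the bay (about 19 mm behind the bay's origin) between the tall walls, behind the swab jar. Always present
- reel_b: reel of solder wire: black flanges with silver wire between, 52 mm across, 30 mm high, about 120 g (each reel within 7 % of that). Origin at the centre of its underside, z up along its axis. Grasp it across the flanges. Lies flat on the desk to the left or behind the tray. May be absent
- reel_c: reel of solder wire: black flanges with silver wire between, 52 mm across, 30 mm high, about 120 g (each reel within 7 % of that). Origin at the centre of its underside, z up along its axis. Grasp it across the flanges. Lies flat on the desk to the left or behind the tray. May be absent
- tape_a: roll of amber heat tape lying flat, 56 mm across, 19 mm high, about 60 g (each within 7 % of that). Origin at the centre of its underside, z up along its axis. Grasp it across the rim. May be absent
- tape_b: roll of amber heat tape lying flat, 56 mm across, 19 mm high, about 60 g (each within 7 % of that). Origin at the centre of its underside, z up along its axis. Grasp it across the rim. May be absent
- tape_c: roll of amber heat tape lying flat, 56 mm across, 19 mm high, about 60 g (each within 7 % of that). Origin at the centre of its underside, z up along its axis. Grasp it across the rim. May be absent
- glue_bottle: bystander: black glue bottle, 32 mm across, 78 mm high; origin at the centre of its underside
- sticky_notes: bystander: yellow note pad, 50 x 50 x 10 mm; origin at the centre of its underside
There are look-alikes about, which are no part of the job. Leave any orange or purple look-alike of the swab_jar alone.

How it is judged:
On the way, in this order (a step that is already met when the one before it is completed fails the run):
1. the swab jar stands upright on the desk or its mats, at least 10 cm from the middle of the bay (horizontal distance between swab_jar and bay above 0.1 m and height (world z) of swab_jar below 0.02 m and angle between swab_jar's own z axis and vertical below 0.15 rad), for 0.2 s.
2. the reel from the rear of the bay lies flat in the tray (x of rear_reel in the frame of tray_mid between -0.06 and 0.06 m and y of rear_reel in the frame of tray_mid between -0.19 and 0.19 m and z of rear_reel in the frame of tray_mid between -0.006 and 0.036 m and angle between the z axis of rear_reel and the z axis of tray_mid, either way round below 0.25 rad), for 0.2 s.
At the end, for the whole second after the job is handed in: all reels and rolls present lie flat (0.25 rad) on the tray's floor; the tray is level within 0.05 rad; the swab jar stands upright (0.15 rad) on the bay's floor, within 20 mm of the lane's centre line and 70 mm of the bay's middle along it; all at rest (all of step 2 and x of reel_b in the frame of tray_mid between -0.06 and 0.06 m and y of reel_b in the frame of tray_mid between -0.19 and 0.19 m and z of reel_b in the frame of tray_mid between -0.006 and 0.036 m and angle between the z axis of each of reel_b, reel_c, tape_a, tape_b, tape_c and the z axis of tray_mid, either way round below 0.25 rad and x of reel_c in the frame of tray_mid between -0.06 and 0.06 m and y of reel_c in the frame of tray_mid between -0.19 and 0.19 m and z of reel_c in the frame of tray_mid between -0.006 and 0.036 m and x of tape_a in the frame of tray_mid between -0.06 and 0.06 m and y of tape_a in the frame of tray_mid between -0.19 and 0.19 m and z of tape_a in the frame of tray_mid between -0.006 and 0.036 m and x of tape_b in the frame of tray_mid between -0.06 and 0.06 m and y of tape_b in the frame of tray_mid between -0.19 and 0.19 m and z of tape_b in the frame of tray_mid between -0.006 and 0.036 m and x of tape_c in the frame of tray_mid between -0.06 and 0.06 m and y of tape_c in the frame of tray_mid between -0.19 and 0.19 m and z of tape_c in the frame of tray_mid between -0.006 and 0.036 m and value of joint tray between -0.05 and 0.05 rad and velocity of joint tray between -0.05 and 0.05 rad/s and x of swab_jar in the frame of bay between -0.07 and 0.07 m and y of swab_jar in the frame of bay between -0.02 and 0.02 m and z of swab_jar in the frame of bay below 0.02 m and angle between swab_jar's own z axis and vertical below 0.15 rad and linear speed of each of rear_reel, reel_b, reel_c, tape_a, tape_b, tape_c, swab_jar below 0.02 m/s); the robot touches nothing.
It fails at once if the glue bottle was moved more than 25 mm (distance of glue_bottle from where it was at the start of the episode above 0.025 m).
It fails at once if the note pad was moved more than 25 mm (distance of sticky_notes from where it was at the start of the episode above 0.025 m).
Of reel_b, reel_c, tape_a, tape_b, tape_c only 3 to 4 are there at a start; the rules pass over those that are not, and their reading is None.
At some moment in a run one of reel_b, reel_c, tape_a, tape_b, tape_c may be knocked a few centimetres aside while the robot is not near it.
It also fails if it takes over 208 s, if anything falls off the work surface, if the arm or the gripper's body presses on something with over 40 N, if the wrist force passes 120 N, or if a joint passes its speed limit or range.

## Working session

There is one attempt and no reset: what is moved stays moved. The work goes in short steps, Python scripts to look and compute and a tool call to move; the robot and the scene stay as the last step left them, time stands still between calls to the robot, and variables do not carry over. Pictures are saved under pics/ and viewed, about 12 in all and at most 16, crops included, and the job is handed in when it is done.

Besides the shell and the picture viewer there is one more tool, called after "Emit:" in YAML: its name, and indented under it one key for each argument. send_rows: Moves the arm, as the interface text tells. Its arguments: {"type":"object","properties":{"increments":{"type":"array","items":{"type":"array"}},"grip_force":{"type":"number"}},"required":["increments"]}

```bash
mkdir -p pics; cat > h.py <<'E'
import numpy as np, cv2
from station import ctrl, vision
def snap(n):
    p,d=vision.camera(n); return p,d,vision.calibration(n)
def save(p,f,crop=None,s=1.5):
    if crop: r0,r1,c0,c1=crop; p=p[r0:r1,c0:c1]
    cv2.imwrite('pics/'+f,cv2.cvtColor(cv2.resize(p,None,fx=s,fy=s,interpolation=cv2.INTER_CUBIC),cv2.COLOR_RGB2BGR))
def ray(c,u,v,z):
    K,R,t=(np.array(c[k]) for k in('K','R','t'))
    o=-R.T@t; d=R.T@np.linalg.solve(K,[u,v,1.]); return o+d*(z-o[2])/d[2]
def cloud(d,c):
    K,R,t=(np.array(c[k]) for k in('K','R','t'))
    v,u=np.mgrid[:d.shape[0],:d.shape[1]]
    P=np.stack([(u-K[0,2])/K[0,0]*d,(v-K[1,2])/K[1,1]*d,d],-1)
    return (P-t)@R
E
python3 - <<'E'
from h import *
for n in('scene','top'):
    p,d,c=snap(n); save(p,n+'0.png'); np.savez('pics/'+n+'0.npz',p=p,d=d)
    R=np.array(c['R']);print(n,-R.T@np.array(c['t']),c['K'])
o=ctrl.get_obs();print(o,ctrl.tip_extent)
E
```

```text
scene [ 0.08847535 -0.94166555  1.09756261] [[430.07263271   0.         251.8260236 ]
 [  0.         430.07263271 190.10256304]
 [  0.           0.           1.        ]]
top [ 0.45951371 -0.14245348  1.15152474] [[369.2492016    0.         251.86161735]
 [  0.         369.2492016  186.66717087]
 [  0.           0.           1.        ]]
{'time_s': 0.1, 'qpos': array([-1.18160274e+00,  3.00398867e-01,  1.52149261e+00,  1.10659195e-06,
        1.32073847e+00, -6.65744735e-02]), 'joint_vel': array([ 5.56094740e-04, -8.22731349e-04, -4.13367560e-03, -3.99223764e-04,
       -1.15300287e-03, -4.04996306e-05]), 'tau': array([ 3.32320442e-04, -5.32647943e+01, -3.53284121e+01,  7.08558387e-02,
        2.34676333e-02, -6.13867860e-05]), 'ee_pos': array([ 0.24208266, -0.49382596,  0.40416328]), 'eef_rot': array([-3.14055773e+00, -7.00760209e-05,  4.55767746e-01]), 'force': array([-0.64534992,  0.50749339,  0.25849405]), 'moment': array([-0.01507445,  0.02410805, -0.02598541]), 'grip_width': 0.0939201598416787} 0.1992
```

View pics/top0.png

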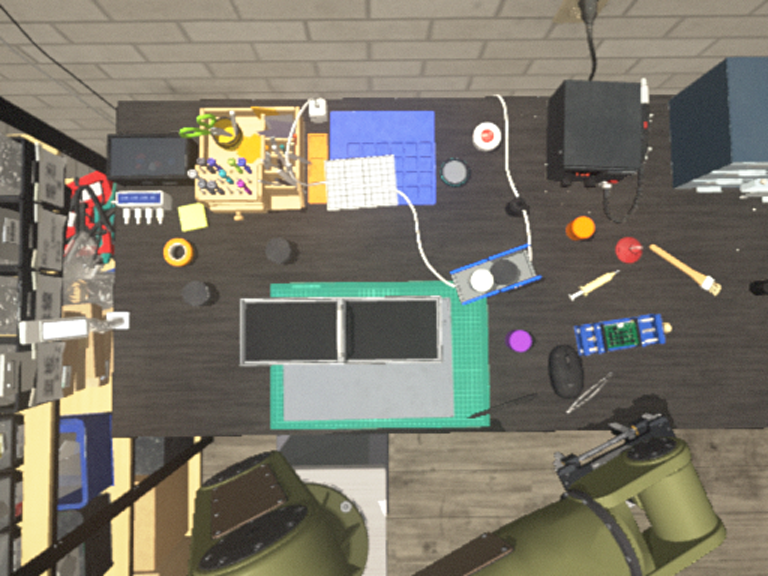

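View pics/scene0.png

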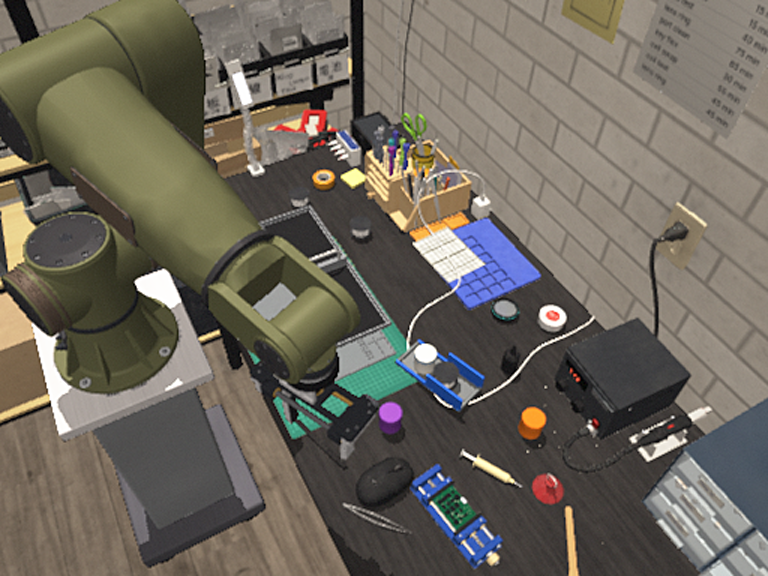

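Top view (1.5x px): the bay sits at (495,275), with the white jar at (482,280) at its left (front) end and the reel at (507,272). The tray is centred at (341,330). There are reels at (279,250) and (197,293) and tape at (179,252); the note pad is at (192,217) and the black glue bottle at (516,206).

Possible mix-ups:
- **Jar:** orange jar (582,228), purple jar (520,341), red-capped tin (487,136). The white one in the bay is right.
- **Reels:** grey-lidded tin (455,172).
- **Tape:** pen pot (233,130).

```bash
cat >> h.py <<'E'
def circ(m,c,z,mina=60):
    """blobs of mask -> centre on plane z, equivalent radius"""
    out=[]
    for k in cv2.findContours(m.astype(np.uint8),cv2.RETR_EXTERNAL,cv2.CHAIN_APPROX_NONE)[0]:
        if cv2.contourArea(k)<mina: continue
        k=cv2.convexHull(k)
        (u,v),r=cv2.minEnclosingCircle(k)
        w=np.array([ray(c,*q[0],z)[:2] for q in k])
        (x,y),r=cv2.minEnclosingCircle(w.astype(np.float32)); out.append((round(u),round(v),np.round([x,y,r],4)))
    return out
E
cat > m.py <<'E'
from h import *
p,d,c=snap('top'); P=cloud(d,c); X,Y,Z=P[...,0],P[...,1],P[...,2]
h=cv2.cvtColor(p,cv2.COLOR_RGB2HSV); H,S,V=(h[...,i].astype(int) for i in range(3))
desk=(X>.25)&(X<.75)&(d>0)
E
python3 - <<'E'
from m import *
def box(u0,u1,v0,v1):
    m=np.zeros(Z.shape,bool); m[int(v0/1.5):int(v1/1.5),int(u0/1.5):int(u1/1.5)]=1; return m
def rect(m):
    (a,b,t)=cv2.minAreaRect(np.stack([X[m],Y[m]],1).astype(np.float32)); return np.round(a,4),np.round(b,4),t
print('jar',circ(box(465,500,262,300)&(Z>.05)&(S<60)&(V>120),c,.057))
print('bayblue',rect(box(445,545,240,310)&(H>100)&(H<125)&(S>130)&(Z>.008)))
m=box(445,545,240,310)&(H>100)&(H<125)&(S>130)&(Z>.04); print('tall',rect(m),Z[m].max(),m.sum())
print('rear',circ(box(495,525,255,290)&(Z>.036)&(Z<.05)&(S<60),c,.042))
for b in((262,298,235,270),(178,215,276,312)): m=box(*b)&(Z>.02);print('reel',circ(m,c,.030),np.median(Z[m]))
m=box(158,200,232,272)&(Z>.012);print('tape',circ(m,c,.019),np.median(Z[m]))
m=box(235,450,290,372)&(Z>.06)&(Z<.1);print('tray',rect(m),np.percentile(Z[m],[5,50,95]))
m=box(330,352,295,370)&(Z>.11);print('handle',rect(m),Z[m].max())
m=box(240,450,300,365)&(Z>.074)&(Z<.095);print('rim z',np.median(Z[m]),m.sum())
for b in ((250,330,305,355),(355,435,305,355)):
    m=box(*b); print('floor',np.median(Z[m]),rect(m))
print('other high', circ(desk&(Z>.012)&(Y<.3)&(Y>-.3),c,.0)[:14])
save(p,'crop1.png',(150,240,280,380),6)
E
```

```text
jar [(320, 186, array([ 0.5259, -0.3543,  0.0218]))]
bayblue (array([ 0.5107, -0.3034]), array([0.0736, 0.3378]), 18.746870040893555)
tall (array([ 0.5109, -0.3034]), array([0.0736, 0.3378]), 18.66800308227539) 1.1515247402213282 106
rear [(336, 181, array([ 0.5436, -0.4044,  0.0259]))]
reel [(184, 166, array([0.5952, 0.0539, 0.0256]))] 0.030484124324455072
reel [(129, 195, array([0.5093, 0.2212, 0.0258]))] 0.03034158262704216
tape [(118, 168, array([0.5957, 0.2586, 0.0298]))] 0.019121664587940852
tray (array([ 0.4314, -0.077 ]), array([0.3884, 0.1304]), 89.93177795410156) [0.06795586 0.0713746  0.07865225]
handle (array([ 0.441 , -0.0855]), array([0.0631, 0.1019]), 49.75267791748047) 1.1515247402213282
rim z 0.07570522590666919 730
floor 0.0710705830689548 (array([ 0.4345, -0.0202]), array([0.2438, 0.0933]), 89.22142791748047)
floor 0.07128069468110375 (array([ 0.4322, -0.1806]), array([0.1554, 0.0934]), 89.18821716308594)
other high [(179, 353, array([0.0277, 0.0736, 0.1359])), (227, 221, array([ 0.429 , -0.0721,  0.2183])), (129, 195, array([0.5107, 0.2306, 0.0263])), (118, 168, array([0.5973, 0.2665, 0.0294])), (184, 166, array([0.5989, 0.0592, 0.0263])), (104, 137, array([0.6931, 0.3113, 0.0346])), (198, 151, array([0.6466, 0.0177, 0.333 ]))]
```

View pics/crop1.png

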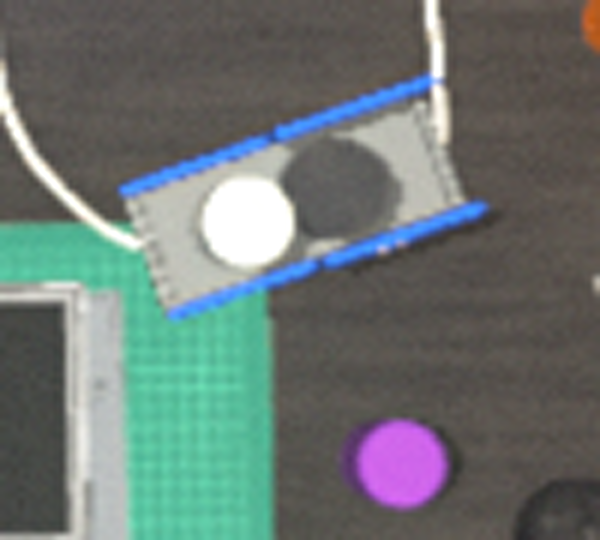

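The crop confirms the white jar and the reel in the bay. Measured jar radius is 21.8 mm, and the jar-to-reel spacing of 53 mm agrees with the bay axis at about -70.4°. Next I'll write a planner that gives increments.

```bash
cat > plan.py <<'E'
import numpy as np, json, math
from scipy.spatial.transform import Rotation as Ro
from station import ctrl
def plan(wps, step=36., astep=.11, settle=1):
    """wps: (x,y,z of grasp point, yaw, hand mm); prints calls"""
    o=ctrl.get_obs(); p=np.array(o['ee_pos']); R=Ro.from_euler('xyz',o['eef_rot'])
    hand=None; rows=[]
    for x,y,z,yaw,hand in wps:
        q=np.array([x,y,z+.18]); T=Ro.from_euler('xyz',[math.pi,0,yaw])
        q0,R0=(rows[-1][0],rows[-1][1]) if rows else (p,R)
        rv=(R0.inv()*T).as_rotvec(); n=max(1,math.ceil(np.linalg.norm(q-q0)*1e3/step),math.ceil(np.linalg.norm(rv)/astep))
        for i in range(1,n+1): rows.append((q0+(q-q0)*i/n,R0*Ro.from_rotvec(rv*i/n),hand))
        rows+= [rows[-1]]*settle
    for i in range(0,len(rows),5):
        out=[]
        for q,T,h in rows[i:i+5]:
            out.append([[float(v) for v in np.round((R.inv()*T).as_rotvec(),3)+0.],[float(v) for v in np.round(R.inv().apply(q-p)*1e3,1)+0.],h])
        print(json.dumps(out).replace(' ',''))
        a,d,_=out[-1]; p=p+R.apply(np.array(d)/1e3); R=R*Ro.from_rotvec(a)
E
python3 - <<'E'
from plan import plan
Y=1.913
plan([(.526,-.354,.13,Y,80),(.526,-.354,.046,Y,80)])
import numpy as np; from h import *
d=np.load('pics/top0.npz')['d'];P=cloud(d,vision.calibration('top'));X,Yy,Z=P[...,0],P[...,1],P[...,2]
m=(X>.6)&(X<.72)&(Yy>-.05)&(Yy<.35)&(Z>.035)&(Z<.3);print('box',X[m].min(),Yy[m].min(),Yy[m].max(),Z[m].max())
E
```

```text
[[[0.0,0.0,-0.104],[22.6,0.0,6.7],80],[[0.0,0.0,-0.208],[45.2,-0.1,13.5],80],[[0.0,0.0,-0.312],[67.8,-0.1,20.2],80],[[0.0,0.0,-0.416],[90.4,-0.1,26.9],80],[[0.0,0.0,-0.52],[113.0,-0.2,33.7],80]]
[[[0.0,0.0,-0.105],[19.6,11.2,6.7],80],[[0.0,0.0,-0.209],[39.3,22.4,13.4],80],[[0.0,0.0,-0.313],[58.9,33.6,20.2],80],[[0.0,0.0,-0.417],[78.6,44.8,26.9],80],[[0.0,-0.001,-0.521],[98.2,56.0,33.6],80]]
[[[0.0,0.0,-0.104],[11.4,19.5,6.7],80],[[-0.001,0.0,-0.208],[22.9,39.0,13.4],80],[[-0.001,0.0,-0.312],[34.3,58.5,20.2],80],[[-0.001,0.0,-0.416],[45.8,78.0,26.9],80],[[-0.001,0.0,-0.416],[45.8,78.0,26.9],80]]
[[[0.0,0.0,0.0],[0.0,0.0,28.0],80],[[0.0,0.0,0.0],[0.0,0.0,56.0],80],[[0.0,0.0,0.0],[0.0,0.0,84.0],80],[[0.0,0.0,0.0],[0.0,0.0,84.0],80]]
box 0.6529625415787238 0.0013393757456853263 0.34978500234509247 0.1924894589211626
```

Emit:
send_rows:
  increments:
    - [[0, 0, -0.104], [22.6, 0, 6.7], 80]
    - [[0, 0, -0.208], [45.2, -0.1, 13.5], 80]
    - [[0, 0, -0.312], [67.8, -0.1, 20.2], 80]
    - [[0, 0, -0.416], [90.4, -0.1, 26.9], 80]
    - [[0, 0, -0.52], [113, -0.2, 33.7], 80]
  grip_force: 15

```text
time_s: 0.57
ee_pos: [0.3443, -0.4433, 0.3705]
eef_rot: [-3.141, -0.0, 0.981]
force: [-0.6, -0.5, 0.2]
grip_width: 0.0797
```

Emit:
send_rows:
  increments:
    - [[0, 0, -0.105], [19.6, 11.2, 6.7], 80]
    - [[0, 0, -0.209], [39.3, 22.4, 13.4], 80]
    - [[0, 0, -0.313], [58.9, 33.6, 20.2], 80]
    - [[0, 0, -0.417], [78.6, 44.8, 26.9], 80]
    - [[0, 0, -0.521], [98.2, 56, 33.6], 80]

```text
time_s: 0.98
ee_pos: [0.4458, -0.3933, 0.3368]
eef_rot: [-3.141, -0.0, 1.502]
force: [-0.5, -0.4, -0.1]
grip_width: 0.0801
```

Emit:
send_rows:
  increments:
    - [[0, 0, -0.104], [11.4, 19.5, 6.7], 80]
    - [[0, 0, -0.208], [22.9, 39, 13.4], 80]
    - [[0, 0, -0.312], [34.3, 58.5, 20.2], 80]
    - [[0, 0, -0.416], [45.8, 78, 26.9], 80]
    - [[0, 0, -0.416], [45.8, 78, 26.9], 80]

```text
time_s: 1.4
ee_pos: [0.5284, -0.352, 0.3085]
eef_rot: [-3.141, -0.002, 1.922]
force: [-0.2, 0.2, -0.4]
grip_width: 0.0794
```

```bash
python3 - <<'E'
from plan import plan
plan([(.526,-.354,.046,1.913,80)],step=25)
E
```

```text
[[[0.0,-0.001,0.002],[-0.3,-0.7,20.6],80],[[0.0,-0.001,0.004],[-0.6,-1.4,41.3],80],[[-0.001,-0.002,0.006],[-0.9,-2.2,61.9],80],[[-0.001,-0.002,0.009],[-1.2,-2.9,82.5],80],[[-0.001,-0.002,0.009],[-1.2,-2.9,82.5],80]]
```

Emit:
send_rows:
  increments:
    - [[0, 0, 0], [0, 0, 20], 80]
    - [[0, 0, 0], [0, 0, 40], 80]
    - [[0, 0, 0], [0, 0, 60], 80]
    - [[0, 0, 0], [0, 0, 80], 80]
    - [[0, 0, 0], [0, 0, 80], 80]

```text
time_s: 1.82
ee_pos: [0.5249, -0.3539, 0.2265]
eef_rot: [-3.138, -0.005, 1.911]
force: [0.3, -0.6, -0.6]
grip_width: 0.08
```

Emit:
send_rows:
  increments:
    - [[0, 0, 0], [0, 0, 0], 80]
    - [[0, 0, 0], [0, 0, 0], 80]

```text
time_s: 1.98
ee_pos: [0.5261, -0.3545, 0.2318]
eef_rot: [3.141, 0.001, 1.912]
force: [0.3, 0.4, 0.1]
grip_width: 0.0797
```

Emit:
send_rows:
  increments:
    - [[0, 0, 0], [0, 0, 6], 80]
    - [[0, 0, 0], [0, 0, 6], 35]
    - [[0, 0, 0], [0, 0, 6], 35]
    - [[0, 0, 0], [0, 0, 6], 35]
    - [[0, 0, 0], [0, 0, 6], 35]

```text
time_s: 2.4
ee_pos: [0.5261, -0.3541, 0.2248]
eef_rot: [3.141, 0.0, 1.913]
force: [1.0, 0.2, 0.5]
grip_width: 0.057
```

Emit:
send_rows:
  increments:
    - [[0, 0, 0], [0, 0, 0], 35]
    - [[0, 0, 0], [0, 0, 0], 35]
    - [[0, 0, 0], [0, 0, -12], 35]
    - [[0, 0, 0], [0, 0, -30], 35]
    - [[0, 0, 0], [0, 0, -50], 35]

```text
time_s: 2.82
ee_pos: [0.526, -0.354, 0.2752]
eef_rot: [-3.141, -0.001, 1.913]
force: [-0.5, 0.8, 1.0]
grip_width: 0.0425
```

Emit:
send_rows:
  increments:
    - [[0, 0, 0], [0, 0, -20], 35]
    - [[0, 0, 0], [0, 0, -40], 35]
    - [[0, 0, 0], [0, 0, -50], 35]
    - [[0, 0, 0], [0, 0, -50], 35]
    - [[0, 0, 0], [0, 0, -50], 35]

```text
time_s: 3.23
ee_pos: [0.526, -0.354, 0.3244]
eef_rot: [3.141, 0.0, 1.913]
force: [-0.6, -0.4, -1.0]
grip_width: 0.0428
```

```bash
python3 - <<'E'
from plan import plan
plan([(.597,-.13,.146,1.571,35),(.597,-.13,.0355,1.571,35)],step=28,settle=3)
E
```

```text
[[[0.0,0.0,0.038],[20.8,15.8,-0.2],35],[[0.0,0.0,0.076],[41.6,31.6,-0.4],35],[[0.0,0.0,0.114],[62.4,47.3,-0.5],35],[[0.0,0.0,0.152],[83.2,63.1,-0.7],35],[[0.0,0.0,0.19],[104.0,78.9,-0.9],35]]
[[[0.0,0.0,0.038],[23.4,11.6,-0.2],35],[[0.0,0.0,0.076],[46.8,23.2,-0.3],35],[[0.0,0.0,0.114],[70.2,34.7,-0.5],35],[[0.0,0.0,0.152],[93.6,46.3,-0.7],35],[[0.0,0.0,0.152],[93.6,46.3,-0.7],35]]
[[[0.0,0.0,0.0],[0.0,0.0,0.0],35],[[0.0,0.0,0.0],[0.0,0.0,0.0],35],[[0.0,0.0,0.0],[0.0,0.0,27.6],35],[[0.0,0.0,0.0],[0.0,0.0,55.2],35],[[0.0,0.0,0.0],[0.0,0.0,82.9],35]]
[[[0.0,0.0,0.0],[0.0,0.0,27.6],35],[[0.0,0.0,0.0],[0.0,0.0,27.6],35],[[0.0,0.0,0.0],[0.0,0.0,27.6],35],[[0.0,0.0,0.0],[0.0,0.0,27.6],35]]
```

Emit:
send_rows:
  increments:
    - [[0, 0, 0.038], [20.8, 15.8, 0], 35]
    - [[0, 0, 0.076], [41.6, 31.6, 0], 35]
    - [[0, 0, 0.114], [62.4, 47.3, 0], 35]
    - [[0, 0, 0.152], [83.2, 63.1, 0], 35]
    - [[0, 0, 0.19], [104, 78.9, 0], 35]

```text
time_s: 3.65
ee_pos: [0.5656, -0.2284, 0.3228]
eef_rot: [-3.139, -0.001, 1.721]
force: [0.0, 0.6, -0.8]
grip_width: 0.0426
```

Emit:
send_rows:
  increments:
    - [[0, 0, 0.038], [24, 7.5, 0], 35]
    - [[0, 0, 0.076], [48, 15, 0], 35]
    - [[0, 0, 0.114], [72, 22, 0], 35]
    - [[0, 0, 0.152], [96, 29.5, 0], 35]
    - [[0, 0, 0.152], [96, 29.5, 0], 35]

```text
time_s: 4.07
ee_pos: [0.5804, -0.1267, 0.3229]
eef_rot: [-3.139, -0.001, 1.572]
force: [-0.2, -0.6, 0.5]
grip_width: 0.0426
```

Emit:
send_rows:
  increments:
    - [[0, 0, 0], [0, 0, 0], 35]
    - [[0, 0, 0], [0, 0, 0], 35]
    - [[0, 0, 0], [0, 0, 27], 35]
    - [[0, 0, 0], [0, 0, 54], 35]
    - [[0, 0, 0], [0, 0, 80], 35]

```text
time_s: 4.48
ee_pos: [0.5797, -0.1315, 0.243]
eef_rot: [-3.142, 0.0, 1.57]
force: [0.2, 0.4, -0.9]
grip_width: 0.0424
```

Emit:
send_rows:
  increments:
    - [[0, 0, 0], [0, 0, 10], 35]
    - [[0, 0, 0], [0, 0, 20], 35]
    - [[0, 0, 0], [0, 0, 26], 35]
    - [[0, 0, 0], [0, 0, 28], 35]
    - [[0, 0, 0], [0, 0, 28], 35]

```text
time_s: 4.9
ee_pos: [0.5803, -0.1305, 0.2169]
eef_rot: [3.141, 0.0, 1.571]
force: [0.0, -0.4, -0.7]
grip_width: 0.0432
```

Emit:
send_rows:
  increments:
    - [[0, 0, 0], [0, 0, 2], 35]
    - [[0, 0, 0], [0, 0, 3.5], 35]
    - [[0, 0, 0], [0, 0, 3.5], 35]
    - [[0, 0, 0], [0, 0, 3.5], 70]
    - [[0, 0, 0], [0, 0, 3.5], 70]

```text
time_s: 5.32
ee_pos: [0.5802, -0.1303, 0.2133]
eef_rot: [3.141, 0.0, 1.571]
force: [-0.2, 0.9, -0.6]
grip_width: 0.0526
```

Emit:
send_rows:
  increments:
    - [[0, 0, 0], [0, 0, 0], 70]
    - [[0, 0, 0], [0, 0, -20], 70]
    - [[0, 0, 0], [0, 0, -50], 70]
    - [[0, 0, 0], [0, 0, -85], 70]
    - [[0, 0, 0], [0, 0, -110], 70]

```text
time_s: 5.73
ee_pos: [0.5801, -0.1303, 0.3258]
eef_rot: [3.14, 0.001, 1.571]
force: [0.2, 1.1, 0.7]
grip_width: 0.0699
```

```bash
python3 - <<'E'
from m import *
print('jar',circ((Z>.035)&(Z<.06)&(S<60)&(V>150)&(abs(X-.58)<.06)&(abs(Y+.13)<.06),c,.045))
g=(abs(X-.5436)<.045)&(abs(Y+.4044)<.045)&(V<110)&(S<90)&(Z>.034)&(Z<.048)
print('rear',circ(g,c,.042))
save(p,'t1.png',(140,240,180,380),4)
from plan import plan
plan([(.52,-.30,.145,.342,94)],settle=0); plan([(.52,-.30,.145,.342,94),(.5436,-.4044,.145,.342,94),(.5436,-.4044,.075,.342,94)],settle=2)
E
```

```text
jar []
rear [(336, 180, array([ 0.5438, -0.4051,  0.0253]))]
[[[0.001,0.0,0.102],[-14.1,-5.1,0.4],94],[[0.001,0.0,0.205],[-28.3,-10.1,0.9],94],[[0.002,-0.001,0.307],[-42.4,-15.2,1.3],94],[[0.003,-0.001,0.41],[-56.5,-20.3,1.8],94],[[0.004,-0.001,0.512],[-70.7,-25.3,2.2],94]]
[[[0.0,0.0,0.102],[-14.8,2.5,0.5],94],[[0.001,-0.001,0.205],[-29.6,5.0,1.0],94],[[0.002,-0.001,0.307],[-44.4,7.5,1.5],94],[[0.002,-0.001,0.41],[-59.2,10.0,1.9],94],[[0.003,-0.001,0.512],[-74.0,12.5,2.4],94]]
[[[0.001,0.0,0.102],[-11.6,9.5,0.5],94],[[0.001,-0.001,0.205],[-23.3,18.9,0.9],94]]
[[[0.001,0.0,0.102],[-14.1,-5.1,0.4],94],[[0.001,0.0,0.205],[-28.3,-10.1,0.9],94],[[0.002,-0.001,0.307],[-42.4,-15.2,1.3],94],[[0.003,-0.001,0.41],[-56.5,-20.3,1.8],94],[[0.004,-0.001,0.512],[-70.7,-25.3,2.2],94]]
[[[0.0,0.0,0.102],[-14.8,2.5,0.5],94],[[0.001,-0.001,0.205],[-29.6,5.0,1.0],94],[[0.002,-0.001,0.307],[-44.4,7.5,1.5],94],[[0.002,-0.001,0.41],[-59.2,10.0,1.9],94],[[0.003,-0.001,0.512],[-74.0,12.5,2.4],94]]
[[[0.001,0.0,0.102],[-11.6,9.5,0.5],94],[[0.001,-0.001,0.205],[-23.3,18.9,0.9],94],[[0.001,-0.001,0.205],[-23.3,18.9,0.9],94],[[0.001,-0.001,0.205],[-23.3,18.9,0.9],94],[[0.001,-0.001,0.205],[-34.7,52.7,1.0],94]]
[[[0.0,0.0,0.0],[-4.2,35.4,0.0],94],[[0.0,0.0,0.0],[-8.5,70.9,0.0],94],[[0.0,0.0,0.0],[-8.5,70.9,0.0],94],[[0.0,0.0,0.0],[-8.5,70.9,0.0],94],[[0.0,0.0,0.0],[-8.5,70.8,35.0],94]]
[[[0.0,0.0,0.0],[0.0,0.0,35.0],94],[[0.0,0.0,0.0],[0.0,0.0,35.0],94],[[0.0,0.0,0.0],[0.0,0.0,35.0],94]]
```

View pics/t1.png

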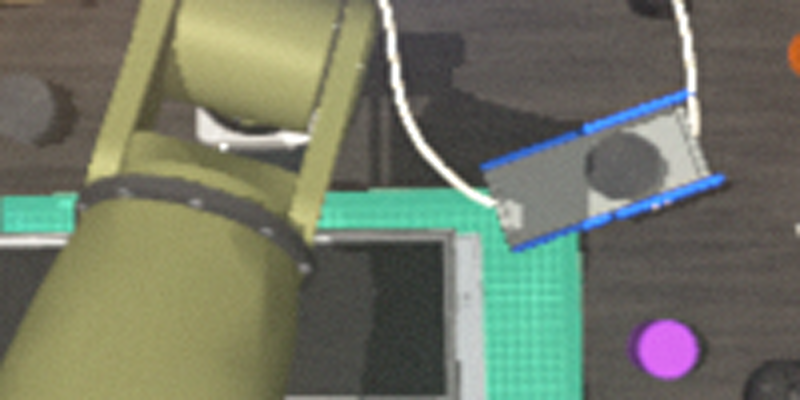

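The bay (lower crop, 600,170) now holds only the reel, at (625,165), unmoved. The arm hides the jar. Next is the rear reel, gripped along the lane.

Emit:
send_rows:
  increments:
    - [[0, 0, 0.102], [-14.1, -5.1, 0], 70]
    - [[0, 0, 0.205], [-28.3, -10.1, 0], 70]
    - [[0, 0, 0.307], [-42.4, -15.2, 0], 70]
    - [[0, 0, 0.41], [-56.5, -20.3, 0], 70]
    - [[0, 0, 0.512], [-70.7, -25.3, 0], 70]

```text
time_s: 6.2
ee_pos: [0.5545, -0.2016, 0.3229]
eef_rot: [3.142, -0.0, 1.054]
force: [0.8, 0.4, 0.0]
grip_width: 0.0703
```

Emit:
send_rows:
  increments:
    - [[0, 0, 0.102], [-14.8, 2.5, 0], 70]
    - [[0, 0, 0.205], [-29.6, 5, 0], 70]
    - [[0, 0, 0.307], [-44.4, 7.5, 0], 70]
    - [[0, 0, 0.41], [-59.2, 10, 0], 70]
    - [[0, 0, 0.512], [-74, 12.5, 0], 70]

```text
time_s: 6.62
ee_pos: [0.5292, -0.2723, 0.3228]
eef_rot: [3.142, -0.0, 0.542]
force: [0.1, 0.9, 0.5]
grip_width: 0.0701
```

Emit:
send_rows:
  increments:
    - [[0, 0, 0.102], [-11.6, 9.5, 0], 70]
    - [[0, 0, 0.205], [-23.3, 18.9, 0], 70]
    - [[0, 0, 0.205], [-34.7, 52.7, 0], 70]
    - [[0, 0, 0.205], [-46, 86.5, 0], 70]
    - [[0, 0, 0.205], [-55, 120, 0], 70]

```text
time_s: 7.03
ee_pos: [0.5448, -0.4043, 0.3231]
eef_rot: [3.141, -0.0, 0.342]
force: [0.0, 0.1, 0.4]
grip_width: 0.0699
```

Emit:
send_rows:
  increments:
    - [[0, 0, 0], [0, 0, 0], 70]
    - [[0, 0, 0], [0, 0, 0], 70]
    - [[0, 0, 0], [0, 0, 0], 70]

```text
time_s: 7.28
ee_pos: [0.5448, -0.4024, 0.3225]
eef_rot: [-3.141, 0.0, 0.342]
force: [0.4, -0.7, -0.0]
grip_width: 0.07
```

```bash
python3 - <<'E'
from m import *
print('jar',circ((Z>.035)&(Z<.06)&(S<60)&(V>120)&(abs(X-.58)<.06)&(abs(Y+.13)<.06),c,.045))
from plan import plan
plan([(.5437,-.4048,.07,.342,70),(.5437,-.4048,.036,.342,70)],settle=2,step=30)
E
```

```text
jar [(245, 170, array([ 0.5793, -0.1317,  0.0219]))]
[[[0.0,0.0,0.0],[-0.7,0.8,24.3],70],[[0.0,0.0,0.0],[-1.4,1.6,48.6],70],[[0.0,0.0,0.0],[-2.1,2.3,72.8],70],[[0.0,0.0,0.0],[-2.1,2.3,72.8],70],[[0.0,0.0,0.0],[-2.1,2.3,72.8],70]]
[[[0.0,0.0,0.0],[0.0,0.0,17.0],70],[[0.0,0.0,0.0],[0.0,0.1,34.0],70],[[0.0,0.0,0.0],[0.0,0.1,34.0],70],[[0.0,0.0,0.0],[0.0,0.1,34.0],70]]
```

Emit:
send_rows:
  increments:
    - [[0, 0, 0], [-0.7, 0.8, 24], 70]
    - [[0, 0, 0], [-1.4, 1.6, 48], 70]
    - [[0, 0, 0], [-2.1, 2.3, 73], 70]
    - [[0, 0, 0], [-2.1, 2.3, 73], 70]
    - [[0, 0, 0], [-2.1, 2.3, 73], 70]

```text
time_s: 7.75
ee_pos: [0.5438, -0.4047, 0.2499]
eef_rot: [-3.14, 0.001, 0.343]
force: [-0.3, 0.4, 0.3]
grip_width: 0.0701
```

Emit:
send_rows:
  increments:
    - [[0, 0, 0], [0, 0, 17], 70]
    - [[0, 0, 0], [0, 0, 34], 70]
    - [[0, 0, 0], [0, 0, 34], 70]
    - [[0, 0, 0], [0, 0, 34], 45]
    - [[0, 0, 0], [0, 0, 34], 45]
  grip_force: 20

```text
time_s: 8.17
ee_pos: [0.5441, -0.4056, 0.2183]
eef_rot: [3.139, -0.001, 0.342]
force: [-0.1, 0.3, 0.2]
grip_width: 0.0598
```

Emit:
send_rows:
  increments:
    - [[0, 0, 0], [0, 0, 0], 45]
    - [[0, 0, 0], [0, 0, 0], 45]
    - [[0, 0, 0], [0, 0, -25], 45]
    - [[0, 0, 0], [0, 0, -55], 45]
    - [[0, 0, 0], [0, 0, -85], 45]

```text
time_s: 8.58
ee_pos: [0.5436, -0.4055, 0.3023]
eef_rot: [-3.141, 0.0, 0.342]
force: [0.1, -0.2, -1.2]
grip_width: 0.0515
```

Emit:
send_rows:
  increments:
    - [[0, 0, 0], [0, 0, -30], 45]
    - [[0, 0, 0], [0, 0, -50], 45]
    - [[0, 0, 0], [0, 0, -50], 45]
    - [[0, 0, 0], [0, 0, -50], 45]

```text
time_s: 8.92
ee_pos: [0.5436, -0.4055, 0.3519]
eef_rot: [3.14, -0.001, 0.342]
force: [0.5, -0.5, -1.4]
grip_width: 0.0518
```

```bash
python3 - <<'E'
from plan import plan
plan([(.431,-.12,.17,1.571,45),(.431,-.12,.10,1.571,45)],settle=2,step=30)
E
```

```text
[[[0.0,0.0,-0.102],[-0.9,-25.6,0.1],45],[[0.0,0.0,-0.205],[-1.7,-51.1,0.2],45],[[0.001,0.0,-0.307],[-2.6,-76.7,0.3],45],[[0.001,0.0,-0.41],[-3.5,-102.2,0.5],45],[[0.001,0.0,-0.512],[-4.3,-127.8,0.6],45]]
[[[0.0,0.0,-0.103],[11.8,-22.7,0.1],45],[[0.0,0.0,-0.205],[23.5,-45.4,0.3],45],[[0.0,0.0,-0.307],[35.3,-68.1,0.4],45],[[0.001,0.0,-0.41],[47.1,-90.8,0.5],45],[[0.001,0.0,-0.512],[58.8,-113.5,0.7],45]]
[[[0.0,0.0,-0.103],[21.4,-14.0,0.1],45],[[0.0,0.0,-0.205],[42.8,-28.1,0.3],45],[[0.0,0.0,-0.205],[42.8,-28.1,0.3],45],[[0.0,0.0,-0.205],[42.8,-28.1,0.3],45],[[0.0,0.0,-0.205],[42.8,-28.1,23.6],45]]
[[[0.0,0.0,0.0],[0.0,0.0,23.4],45],[[0.0,0.0,0.0],[0.0,0.0,46.7],45],[[0.0,0.0,0.0],[0.0,0.0,46.7],45],[[0.0,0.0,0.0],[0.0,0.0,46.7],45]]
```

Emit:
send_rows:
  increments:
    - [[0, 0, -0.102], [-0.9, -25.6, 0], 45]
    - [[0, 0, -0.205], [-1.7, -51.1, 0], 45]
    - [[0, 0, -0.307], [-2.6, -76.7, 0], 45]
    - [[0, 0, -0.41], [-3.5, -102, 0], 45]
    - [[0, 0, -0.512], [-4.3, -128, 0], 45]

```text
time_s: 9.33
ee_pos: [0.4959, -0.2853, 0.349]
eef_rot: [-3.139, 0.0, 0.859]
force: [0.3, 0.8, -0.7]
grip_width: 0.0514
```

Emit:
send_rows:
  increments:
    - [[0, 0, -0.103], [11.8, -22.7, 0], 45]
    - [[0, 0, -0.205], [23.5, -45.4, 0], 45]
    - [[0, 0, -0.307], [35.3, -68.1, 0], 45]
    - [[0, 0, -0.41], [47.1, -90.8, 0], 45]
    - [[0, 0, -0.512], [58.8, -113.5, 0], 45]

```text
time_s: 9.75
ee_pos: [0.4489, -0.1663, 0.3493]
eef_rot: [-3.139, -0.001, 1.371]
force: [0.8, 0.3, -1.5]
grip_width: 0.0518
```

Emit:
send_rows:
  increments:
    - [[0, 0, -0.103], [21.4, -14, 0], 45]
    - [[0, 0, -0.205], [42.8, -28.1, 0], 45]
    - [[0, 0, -0.205], [42.8, -28.1, 0], 45]
    - [[0, 0, -0.205], [42.8, -28.1, 0], 45]
    - [[0, 0, -0.205], [42.8, -28.1, 24], 45]

```text
time_s: 10.17
ee_pos: [0.4318, -0.1204, 0.3292]
eef_rot: [3.137, 0.002, 1.569]
force: [1.1, -0.3, -0.4]
grip_width: 0.052
```

Emit:
send_rows:
  increments:
    - [[0, 0, 0], [0, 0, 23], 45]
    - [[0, 0, 0], [0, 0, 46], 45]
    - [[0, 0, 0], [0, 0, 46], 45]
    - [[0, 0, 0], [0, 0, 46], 45]

```text
time_s: 10.5
ee_pos: [0.4311, -0.1205, 0.2802]
eef_rot: [-3.139, -0.001, 1.569]
force: [-0.0, -0.6, 0.4]
grip_width: 0.052
```

Emit:
send_rows:
  increments:
    - [[0, 0, 0], [0, 0, 2], 45]
    - [[0, 0, 0], [0, 0, 4], 45]
    - [[0, 0, 0], [0, 0, 4], 45]

```text
time_s: 10.75
ee_pos: [0.4311, -0.1201, 0.2775]
eef_rot: [3.141, 0.0, 1.57]
force: [0.2, -0.1, -0.8]
grip_width: 0.0512
```

Emit:
send_rows:
  increments:
    - [[0, 0, 0], [0, 0, 2], 45]
    - [[0, 0, 0], [0, 0, 4], 45]
    - [[0, 0, 0], [0, 0, 4], 53]
    - [[0, 0, 0], [0, 0, 4], 56]
    - [[0, 0, 0], [0, 0, 4], 70]

```text
time_s: 11.17
ee_pos: [0.431, -0.1198, 0.2731]
eef_rot: [3.141, -0.0, 1.571]
force: [0.0, -0.7, -0.5]
grip_width: 0.0601
```

Emit:
send_rows:
  increments:
    - [[0, 0, 0], [0, 0, 0], 70]
    - [[0, 0, 0], [0, 0, -20], 70]
    - [[0, 0, 0], [0, 0, -50], 70]
    - [[0, 0, 0], [0, 0, -80], 70]
    - [[0, 0, 0], [0, 0, -110], 70]

```text
time_s: 11.58
ee_pos: [0.4308, -0.1198, 0.3843]
eef_rot: [-3.141, -0.0, 1.571]
force: [0.1, -0.5, 0.1]
grip_width: 0.0701
```

Emit:
send_rows:
  increments:
    - [[0, 0, 0.1], [-41, 0, 0], 70]
    - [[0, 0, 0.1], [-82, 0, 0], 70]
    - [[0, 0, 0.1], [-123, 0, 0], 70]
    - [[0, 0, 0.1], [-160, 0, 0], 70]
    - [[0, 0, 0.1], [-200, 0, 0], 70]

```text
time_s: 12.0
ee_pos: [0.4306, -0.3216, 0.383]
eef_rot: [3.141, -0.0, 1.471]
force: [0.9, 0.5, 0.8]
grip_width: 0.0699
```

```bash
cat > items.py <<'E'
from m import *
def floor():
    "tray tilt: slope of z against y over the floor (dark, near .07)"
    k=(abs(X-.431)<.055)&(abs(Y+.075)<.185)&(abs(Y+.075)>.012)&(V<75)&(Z>.035)&(Z<.115)
    A=np.stack([Y[k]+.075,np.ones(k.sum())],1)
    z=Z[k]; w=np.ones(len(z),bool)
    for _ in range(6):
        s=np.linalg.lstsq(A[w],z[w],rcond=None)[0]; r=z-A@s; w=abs(r)<.005
    return s,w.sum()
s,n=floor(); print('tilt slope dz/dy',np.round(s,4),n)
# things standing proud of the tray's floor
hz=Z-(s[0]*(Y+.075)+s[1])
k=(abs(X-.431)<.06)&(abs(Y+.075)<.185)&(abs(Y+.075)>.012)&(hz>.013)&(hz<.04)
for q in circ(k,c,s[1]+.028): print('in tray',q,'off y',round(q[2][1]+.075,4))
dk=(X>.45)&(X<.66)&(d>0)
for nm,z,lo,hi in(('reel',.03,.024,.036),('tape',.019,.014,.023)):
    for q in circ(dk&(Z>lo)&(Z<hi)&((X>.51)|(Y>.14))&(Y<.36)&(Y>-.1),c,z,80): 
        if .02<q[2][2]<.034: print(nm,q)
E
python3 - <<'E'
from items import *
save(p,'t2.png',(120,260,90,380),2.7)
E
```

```text
tilt slope dz/dy [0.0629 0.0713] 3821
in tray (242, 220, array([ 0.431 , -0.1211,  0.0257])) off y -0.0461
reel (129, 195, array([0.5094, 0.2208, 0.0256]))
reel (184, 166, array([0.5952, 0.0539, 0.0256]))
tape (118, 168, array([0.5956, 0.2599, 0.0286]))
```

View pics/t2.png

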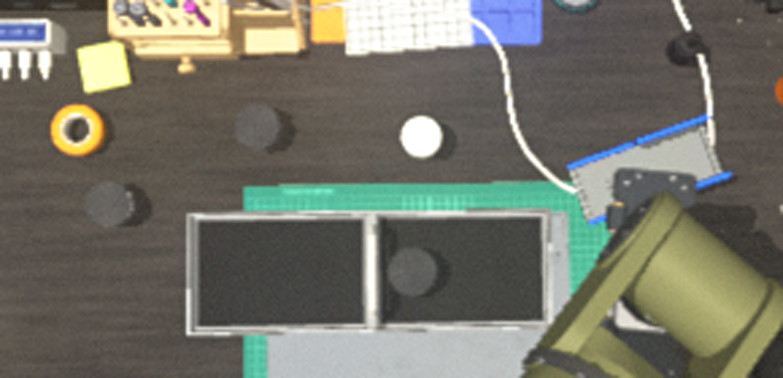

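Crop t2 shows the reel in the tray at (413,270) and the jar upright on the desk at (421,136). The slope of 0.063 agrees with the prediction. The jar goes back next.

```bash
python3 - <<'E'
from plan import plan
plan([(.579,-.1315,.15,1.913,70),(.579,-.1315,.034,1.913,70)],settle=2,step=34)
E
```

```text
[[[0.0,0.0,-0.056],[26.2,16.0,6.5],70],[[0.0,0.0,-0.111],[52.4,32.0,13.1],70],[[0.0,0.001,-0.167],[78.6,48.0,19.6],70],[[0.0,0.001,-0.222],[104.8,64.0,26.2],70],[[0.0,0.001,-0.278],[131.0,80.0,32.7],70]]
[[[0.0,0.0,-0.056],[20.8,22.6,6.6],70],[[0.0,0.0,-0.111],[41.6,45.2,13.2],70],[[0.0,0.0,-0.167],[62.3,67.8,19.8],70],[[0.0,0.0,-0.167],[62.3,67.8,19.8],70],[[0.0,0.0,-0.167],[62.3,67.8,19.8],70]]
[[[0.0,0.0,0.0],[0.1,0.0,29.0],70],[[0.0,0.0,0.0],[0.1,0.0,58.0],70],[[0.0,0.0,0.0],[0.1,0.0,87.0],70],[[0.0,0.0,0.0],[0.1,0.0,116.0],70],[[0.0,0.0,0.0],[0.1,0.0,116.0],70]]
[[[0.0,0.0,0.0],[0.0,0.0,0.0],70]]
```

Emit:
send_rows:
  increments:
    - [[0, 0, -0.056], [26.2, 16, 6.5], 70]
    - [[0, 0, -0.111], [52.4, 32, 13], 70]
    - [[0, 0, -0.167], [78.6, 48, 19.6], 70]
    - [[0, 0, -0.222], [104.8, 64, 26], 70]
    - [[0, 0, -0.278], [131, 80, 32.7], 70]
  grip_force: 15

```text
time_s: 12.47
ee_pos: [0.5244, -0.1962, 0.3499]
eef_rot: [3.142, -0.0, 1.751]
force: [-0.2, -0.6, -0.1]
grip_width: 0.0698
```

Emit:
send_rows:
  increments:
    - [[0, 0, -0.056], [20.8, 22.6, 6.6], 70]
    - [[0, 0, -0.111], [41.6, 45.2, 13.2], 70]
    - [[0, 0, -0.167], [62.3, 67.8, 19.8], 70]
    - [[0, 0, -0.167], [62.3, 67.8, 19.8], 70]
    - [[0, 0, -0.167], [62.3, 67.8, 19.8], 70]

```text
time_s: 12.88
ee_pos: [0.5798, -0.123, 0.3297]
eef_rot: [-3.141, -0.001, 1.918]
force: [-1.0, -0.3, 0.5]
grip_width: 0.0698
```

Emit:
send_rows:
  increments:
    - [[0, 0, 0], [0, 0, 29], 70]
    - [[0, 0, 0], [0, 0, 58], 70]
    - [[0, 0, 0], [0, 0, 87], 70]
    - [[0, 0, 0], [0, 0, 116], 70]
    - [[0, 0, 0], [0, 0, 116], 70]

```text
time_s: 13.3
ee_pos: [0.5777, -0.1249, 0.2096]
eef_rot: [-3.135, -0.004, 1.914]
force: [-1.2, 1.3, -1.4]
grip_width: 0.0706
```

Emit:
send_rows:
  increments:
    - [[0, 0, 0], [0, 0, 0], 70]
    - [[0, 0, 0], [0, 0, 0], 70]
    - [[0, 0, 0], [0, 0, 0], 35]
    - [[0, 0, 0], [0, 0, 0], 35]
    - [[0, 0, 0], [0, 0, 0], 35]

```text
time_s: 13.72
ee_pos: [0.5796, -0.1243, 0.2158]
eef_rot: [3.14, 0.001, 1.916]
force: [0.6, 0.7, -0.2]
grip_width: 0.0533
```

Emit:
send_rows:
  increments:
    - [[0, 0, 0], [0, 0, 0], 35]
    - [[0, 0, 0], [0, 0, 0], 35]
    - [[0, 0, 0], [0, 0, 0], 35]

```text
time_s: 13.97
ee_pos: [0.5795, -0.1242, 0.215]
eef_rot: [3.141, 0.0, 1.916]
force: [-2.2, 0.3, 5.5]
grip_width: 0.0428
```

```bash
python3 - <<'E'
from plan import plan
from station import ctrl
o=ctrl.get_obs(); gx,gy,gz=o['ee_pos']; gz-=.18; print(gz)
# bay target keeps the jar's offset to the gripper small; base height 12 mm + 2
plan([(gx,gy,gz+.115,1.913,35),(.526,-.354,gz+.115,1.913,35),(.526,-.354,gz+.0145,1.913,35)],settle=2,step=30)
E
```

```text
0.03498946738473713
[[[0.0,0.0,0.001],[0.0,0.0,-28.7],35],[[0.0,0.0,0.001],[0.0,0.0,-57.5],35],[[0.0,0.0,0.002],[0.0,0.0,-86.2],35],[[0.0,0.0,0.003],[0.0,0.0,-115.0],35],[[0.0,0.0,0.003],[0.0,0.0,-115.0],35]]
[[[0.0,0.0,0.0],[0.0,0.0,0.0],35],[[0.0,0.0,0.0],[-24.9,-15.9,0.0],35],[[0.0,0.0,0.0],[-49.7,-31.8,0.0],35],[[0.0,0.0,0.0],[-74.5,-47.8,0.0],35],[[0.0,0.0,0.0],[-99.3,-63.7,0.0],35]]
[[[0.0,0.0,0.0],[-24.8,-15.9,0.0],35],[[0.0,0.0,0.0],[-49.6,-31.9,0.0],35],[[0.0,0.0,0.0],[-74.4,-47.8,0.0],35],[[0.0,0.0,0.0],[-99.3,-63.7,0.0],35],[[0.0,0.0,0.0],[-99.3,-63.7,0.0],35]]
[[[0.0,0.0,0.0],[0.0,0.0,0.0],35],[[0.0,0.0,0.0],[0.0,0.0,25.1],35],[[0.0,0.0,0.0],[0.1,0.0,50.3],35],[[0.0,0.0,0.0],[0.1,0.0,75.4],35],[[0.0,0.0,0.0],[0.1,-0.1,100.5],35]]
[[[0.0,0.0,0.0],[0.0,0.0,0.0],35],[[0.0,0.0,0.0],[0.0,0.0,0.0],35]]
```

Residual motion at plan time put the grip about 7 mm off-centre, so I'll re-grip on centre.

Emit:
send_rows:
  increments:
    - [[0, 0, 0], [0, 0, 0], 65]
    - [[0, 0, 0], [0, 0, 0], 65]
    - [[0, 0, 0], [0, 0, 0], 65]
    - [[0, 0, 0], [-3.5, -1.5, 0], 65]
    - [[0, 0, 0], [-7, -3, 0], 65]

```text
time_s: 14.38
ee_pos: [0.5789, -0.132, 0.2143]
eef_rot: [-3.142, -0.0, 1.916]
force: [0.6, -0.9, 0.9]
grip_width: 0.0649
```

Emit:
send_rows:
  increments:
    - [[0, 0, 0], [0, 0, 0], 65]
    - [[0, 0, 0], [0, 0, 0], 65]

```text
time_s: 14.55
ee_pos: [0.5789, -0.1322, 0.2144]
eef_rot: [-3.142, -0.0, 1.915]
force: [0.2, -0.4, 0.8]
grip_width: 0.0651
```

```bash
python3 - <<'E'
from m import *
print('jar',circ((Z>.03)&(Z<.06)&(S<60)&(V>120)&(abs(X-.58)<.06)&(abs(Y+.13)<.06),c,.045))
p2,d2,c2=snap('scene'); K,R,t=(np.array(c2[k]) for k in('K','R','t')); q=K@(R@np.array([.579,-.131,.03])+t); u,v=(q[:2]/q[2]).astype(int); print(u,v)
save(p2,'s3.png',(max(v-50,0),v+50,max(u-65,0),u+65),5)
E
```

```text
jar []
261 184
```

View pics/s3.png

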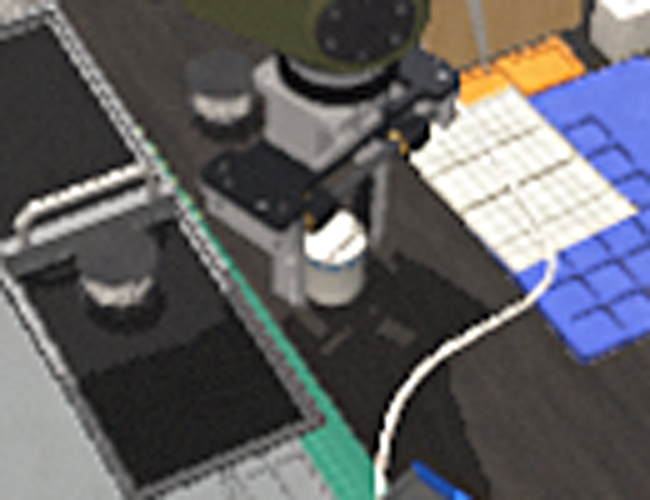

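The jar is upright and centred between the fingers, at (335,255). I'll close and carry it.

Emit:
send_rows:
  increments:
    - [[0, 0, 0], [0, 0, 0], 35]
    - [[0, 0, 0], [0, 0, 0], 35]
    - [[0, 0, 0], [0, 0, 0], 35]
    - [[0, 0, 0], [0, 0, 0], 35]
    - [[0, 0, 0], [0, 0, 0], 35]

```text
time_s: 15.07
ee_pos: [0.579, -0.1318, 0.2145]
eef_rot: [3.141, 0.0, 1.916]
force: [0.5, -0.0, -0.1]
grip_width: 0.043
```

Emit:
send_rows:
  increments:
    - [[0, 0, 0], [0, 0, -25], 35]
    - [[0, 0, 0], [0, 0, -55], 35]
    - [[0, 0, 0], [0, 0, -85], 35]
    - [[0, 0, 0], [0, 0, -115], 35]
    - [[0, 0, 0], [0, 0, -115], 35]

```text
time_s: 15.48
ee_pos: [0.5795, -0.1319, 0.3356]
eef_rot: [3.135, 0.005, 1.916]
force: [-0.3, 0.0, -0.2]
grip_width: 0.043
```

Emit:
send_rows:
  increments:
    - [[0, 0, 0], [-19, -12.5, 0], 35]
    - [[0, 0, 0], [-38, -25, 0], 35]
    - [[0, 0, 0], [-57, -37, 0], 35]
    - [[0, 0, 0], [-76, -50, 0], 35]
    - [[0, 0, 0], [-95, -62, 0], 35]

```text
time_s: 15.9
ee_pos: [0.5523, -0.2432, 0.329]
eef_rot: [-3.141, -0.0, 1.916]
force: [0.4, 0.5, -0.6]
grip_width: 0.0426
```

Emit:
send_rows:
  increments:
    - [[0, 0, 0], [-19, -12.5, 0], 35]
    - [[0, 0, 0], [-38, -25, 0], 35]
    - [[0, 0, 0], [-57, -37, 0], 35]
    - [[0, 0, 0], [-76, -50, 0], 35]
    - [[0, 0, 0], [-96, -62.5, 0], 35]

```text
time_s: 16.32
ee_pos: [0.5259, -0.3546, 0.3289]
eef_rot: [-3.141, -0.001, 1.916]
force: [0.1, 0.6, 0.3]
grip_width: 0.0425
```

Emit:
send_rows:
  increments:
    - [[0, 0, 0], [0, 0, 0], 35]
    - [[0, 0, 0], [0, 0, 0], 35]
    - [[0, 0, 0], [0, 0, 0], 35]
    - [[0, 0, 0], [0, 0, 0], 35]

```text
time_s: 16.65
ee_pos: [0.5267, -0.3528, 0.3293]
eef_rot: [-3.142, -0.0, 1.917]
force: [-0.6, -0.2, -0.3]
grip_width: 0.0429
```

Emit:
send_rows:
  increments:
    - [[0, 0, 0], [0, 0, 25], 35]
    - [[0, 0, 0], [0, 0, 50], 35]
    - [[0, 0, 0], [0, 0, 75], 35]
    - [[0, 0, 0], [0, 0, 90], 35]
    - [[0, 0, 0], [0, 0, 97], 35]

```text
time_s: 17.07
ee_pos: [0.5264, -0.3525, 0.23]
eef_rot: [-3.14, -0.003, 1.917]
force: [1.5, 0.8, -0.1]
grip_width: 0.0428
```

Emit:
send_rows:
  increments:
    - [[0, 0, 0], [0, 0, 3], 35]
    - [[0, 0, 0], [0, 0, 5], 35]
    - [[0, 0, 0], [0, 0, 5], 35]
    - [[0, 0, 0], [0, 0, 5], 35]
    - [[0, 0, 0], [0, 0, 5], 46]

```text
time_s: 17.48
ee_pos: [0.5265, -0.3537, 0.2284]
eef_rot: [3.141, 0.001, 1.916]
force: [0.7, -0.9, 0.7]
grip_width: 0.0452
```

Emit:
send_rows:
  increments:
    - [[0, 0, 0], [0, 0, 0], 65]
    - [[0, 0, 0], [0, 0, 0], 65]
    - [[0, 0, 0], [0, 0, -30], 65]
    - [[0, 0, 0], [0, 0, -65], 65]
    - [[0, 0, 0], [0, 0, -105], 65]

```text
time_s: 17.9
ee_pos: [0.5261, -0.3535, 0.3326]
eef_rot: [-3.14, -0.002, 1.916]
force: [-0.0, 0.1, 0.2]
grip_width: 0.0648
```

Emit:
send_rows:
  increments:
    - [[0, 0, 0], [0, 0, -15], 65]
    - [[0, 0, 0], [40, 0, -15], 65]
    - [[0, 0, 0], [80, 0, -15], 65]
    - [[0, 0, 0], [80, 0, -15], 65]
    - [[0, 0, 0], [80, 0, -15], 65]

```text
time_s: 18.32
ee_pos: [0.4991, -0.2772, 0.3482]
eef_rot: [3.141, 0.001, 1.917]
force: [0.3, -1.2, -0.7]
grip_width: 0.065
```

```bash
python3 - <<'E'
from items import *
print('jar',circ((Z>.045)&(Z<.065)&(S<60)&(V>120)&(abs(X-.526)<.04)&(abs(Y+.354)<.04),c,.057))
from plan import plan
# reel (.595,.054), jaws along y (yaw 0)
plan([(.595,.054,.15,0,75)],step=36,settle=3)
E
```

```text
tilt slope dz/dy [0.0628 0.0714] 3058
in tray (242, 220, array([ 0.431 , -0.1211,  0.0257])) off y -0.0461
reel (129, 195, array([0.5094, 0.2208, 0.0256]))
reel (184, 166, array([0.5952, 0.0539, 0.0256]))
tape (118, 168, array([0.595 , 0.2597, 0.0286]))
jar []
[[[0.0,0.0,0.106],[15.6,11.2,1.0],75],[[0.0,0.0,0.213],[31.1,22.5,2.0],75],[[0.0,0.0,0.319],[46.7,33.7,3.0],75],[[0.0,0.0,0.426],[62.3,45.0,4.0],75],[[0.0,0.0,0.532],[77.8,56.2,5.0],75]]
[[[0.001,0.0,0.107],[19.2,1.8,1.0],75],[[0.001,0.0,0.213],[38.3,3.6,2.0],75],[[0.001,0.0,0.32],[57.4,5.4,3.0],75],[[0.001,0.0,0.426],[76.6,7.2,4.0],75],[[0.001,0.0,0.533],[95.7,9.0,5.0],75]]
[[[0.0,0.0,0.106],[17.4,-8.2,1.0],75],[[0.0,0.0,0.213],[34.8,-16.3,2.0],75],[[0.0,0.0,0.319],[52.1,-24.5,3.0],75],[[0.0,0.0,0.426],[69.5,-32.7,4.0],75],[[0.0,0.0,0.532],[86.9,-40.8,5.1],75]]
[[[0.0,0.0,0.107],[10.8,-15.9,1.0],75],[[0.0,0.0,0.213],[21.7,-31.7,2.0],75],[[0.0,0.0,0.32],[32.5,-47.6,3.0],75],[[0.0,0.0,0.32],[32.5,-47.6,3.0],75],[[0.0,0.0,0.32],[32.5,-47.6,3.0],75]]
[[[0.0,0.0,0.0],[0.0,0.0,0.0],75]]
```

Emit:
send_rows:
  increments:
    - [[0, 0, 0.106], [15.6, 11.2, 1], 75]
    - [[0, 0, 0.213], [31.1, 22.5, 2], 75]
    - [[0, 0, 0.319], [46.7, 33.7, 3], 75]
    - [[0, 0, 0.426], [62.3, 45, 4], 75]
    - [[0, 0, 0.532], [77.8, 56.2, 5], 75]
  grip_force: 20

```text
time_s: 18.78
ee_pos: [0.5266, -0.1864, 0.3425]
eef_rot: [3.141, 0.0, 1.377]
force: [0.8, -0.9, -0.1]
grip_width: 0.075
```

Emit:
send_rows:
  increments:
    - [[0, 0, 0.107], [19.2, 1.8, 1], 75]
    - [[0, 0, 0.213], [38.3, 3.6, 2], 75]
    - [[0, 0, 0.32], [57.4, 5.4, 3], 75]
    - [[0, 0, 0.426], [76.6, 7.2, 4], 75]
    - [[0, 0, 0.533], [95.7, 9, 5], 75]

```text
time_s: 19.2
ee_pos: [0.5535, -0.0939, 0.3375]
eef_rot: [3.141, -0.0, 0.845]
force: [-0.3, -0.1, -0.6]
grip_width: 0.0751
```

Emit:
send_rows:
  increments:
    - [[0, 0, 0.106], [17.4, -8.2, 1], 75]
    - [[0, 0, 0.213], [34.8, -16.3, 2], 75]
    - [[0, 0, 0.319], [52.1, -24.5, 3], 75]
    - [[0, 0, 0.426], [69.5, -32.7, 4], 75]
    - [[0, 0, 0.532], [86.9, -40.8, 5], 75]

```text
time_s: 19.62
ee_pos: [0.5802, -0.0016, 0.3324]
eef_rot: [3.141, -0.0, 0.312]
force: [-0.6, -0.1, 0.1]
grip_width: 0.0748
```

Emit:
send_rows:
  increments:
    - [[0, 0, 0.107], [10.8, -15.9, 1], 75]
    - [[0, 0, 0.213], [21.7, -31.7, 2], 75]
    - [[0, 0, 0.32], [32.5, -47.6, 3], 75]
    - [[0, 0, 0.32], [32.5, -47.6, 3], 75]
    - [[0, 0, 0.32], [32.5, -47.6, 3], 75]

```text
time_s: 20.03
ee_pos: [0.5958, 0.0536, 0.3291]
eef_rot: [3.141, 0.0, 0.001]
force: [0.8, -1.4, -0.3]
grip_width: 0.0749
```

Emit:
send_rows:
  increments:
    - [[0, 0, 0], [0, 0, 0], 75]
    - [[0, 0, 0], [0, 0, 0], 75]
    - [[0, 0, 0], [0, 0, 0], 75]
    - [[0, 0, 0], [0, 0, 0], 75]

```text
time_s: 20.37
ee_pos: [0.5951, 0.0531, 0.3296]
eef_rot: [3.142, -0.0, -0.001]
force: [0.9, -0.4, -0.1]
grip_width: 0.0748
```

```bash
python3 - <<'E'
from items import *
print('jar',circ((Z>.045)&(Z<.065)&(S<60)&(V>120)&(abs(X-.526)<.04)&(abs(Y+.354)<.04),c,.057))
from plan import plan
plan([(.595,.054,.07,0,75),(.595,.054,.024,0,75)],step=30,settle=2)
E
```

```text
tilt slope dz/dy [0.0623 0.0713] 2692
in tray (242, 220, array([ 0.431 , -0.1211,  0.0257])) off y -0.0461
jar [(320, 187, array([ 0.5254, -0.353 ,  0.022 ]))]
[[[0.0,0.0,0.0],[0.0,-0.2,26.5],75],[[0.0,0.0,-0.001],[-0.1,-0.5,53.1],75],[[0.0,0.0,-0.001],[-0.1,-0.7,79.6],75],[[0.0,0.0,-0.001],[-0.1,-0.7,79.6],75],[[0.0,0.0,-0.001],[-0.1,-0.7,79.6],75]]
[[[0.0,0.0,0.0],[0.0,0.0,23.0],75],[[0.0,0.0,0.0],[0.0,0.0,46.0],75],[[0.0,0.0,0.0],[0.0,0.0,46.0],75],[[0.0,0.0,0.0],[0.0,0.0,46.0],75]]
```

The jar is in the bay at (0.525,-0.353), upright. Next, reel_b.

Emit:
send_rows:
  increments:
    - [[0, 0, 0], [0, -0.3, 26], 75]
    - [[0, 0, 0], [0, -0.5, 53], 75]
    - [[0, 0, 0], [0, -0.7, 80], 75]
    - [[0, 0, 0], [0, -0.7, 100], 75]
    - [[0, 0, 0], [0, -0.7, 120], 75]

```text
time_s: 20.83
ee_pos: [0.5949, 0.0543, 0.2082]
eef_rot: [3.142, 0.0, -0.001]
force: [0.8, 1.1, 0.1]
grip_width: 0.0752
```

Emit:
send_rows:
  increments:
    - [[0, 0, 0], [0, 0, 5], 75]
    - [[0, 0, 0], [0, 0, 5], 75]
    - [[0, 0, 0], [0, 0, 5], 75]
    - [[0, 0, 0], [0, 0, 5], 45]
    - [[0, 0, 0], [0, 0, 5], 45]

```text
time_s: 21.25
ee_pos: [0.5954, 0.0545, 0.2059]
eef_rot: [-3.142, -0.002, -0.001]
force: [-0.0, 0.2, 0.6]
grip_width: 0.0649
```

Emit:
send_rows:
  increments:
    - [[0, 0, 0], [0, 0, 0], 45]
    - [[0, 0, 0], [0, 0, 0], 45]
    - [[0, 0, 0], [0, 0, 0], 45]

```text
time_s: 21.5
ee_pos: [0.5952, 0.0545, 0.2051]
eef_rot: [3.142, -0.001, -0.001]
force: [-1.0, -1.2, 4.7]
grip_width: 0.0513
```

Emit:
send_rows:
  increments:
    - [[0, 0, 0], [0, 0, -30], 45]
    - [[0, 0, 0], [0, 0, -65], 45]
    - [[0, 0, 0], [0, 0, -100], 45]
    - [[0, 0, 0], [0, 0, -130], 45]
    - [[0, 0, 0], [0, 0, -150], 45]

```text
time_s: 21.92
ee_pos: [0.595, 0.0545, 0.3579]
eef_rot: [-3.141, -0.003, -0.001]
force: [0.2, 0.2, -1.6]
grip_width: 0.0515
```

Emit:
send_rows:
  increments:
    - [[0, 0, 0], [-33, 8, 0], 45]
    - [[0, 0, 0], [-66, 16, 0], 45]
    - [[0, 0, 0], [-99, 24, 0], 45]
    - [[0, 0, 0], [-132, 32, 0], 45]
    - [[0, 0, 0], [-164, 41, 0], 45]

```text
time_s: 22.33
ee_pos: [0.4292, 0.0136, 0.3542]
eef_rot: [-3.142, 0.0, -0.001]
force: [1.4, -0.7, -1.3]
grip_width: 0.0517
```

Emit:
send_rows:
  increments:
    - [[0, 0, 0], [0, 0, 0], 45]
    - [[0, 0, 0], [0, 0, 0], 45]
    - [[0, 0, 0], [0, 0, 0], 45]

```text
time_s: 22.58
ee_pos: [0.4314, 0.0137, 0.3549]
eef_rot: [-3.142, -0.001, -0.001]
force: [0.1, -0.2, -1.4]
grip_width: 0.0516
```

Emit:
send_rows:
  increments:
    - [[0, 0, 0], [0, 0, 25], 45]
    - [[0, 0, 0], [0, 0, 50], 45]
    - [[0, 0, 0], [0, 0, 66], 45]
    - [[0, 0, 0], [0, 0, 73], 45]
    - [[0, 0, 0], [0, 0, 77], 45]

```text
time_s: 23.0
ee_pos: [0.4316, 0.0139, 0.2765]
eef_rot: [-3.141, 0.002, -0.001]
force: [0.1, 1.3, -1.3]
grip_width: 0.0513
```

Emit:
send_rows:
  increments:
    - [[0, 0, 0], [0, 0, 1], 45]
    - [[0, 0, 0], [0, 0, 1], 53]
    - [[0, 0, 0], [0, 0, 1], 56]
    - [[0, 0, 0], [0, 0, 1], 65]
    - [[0, 0, 0], [0, 0, 1], 65]

```text
time_s: 23.42
ee_pos: [0.4312, 0.0137, 0.2771]
eef_rot: [3.142, -0.001, -0.001]
force: [-0.7, -0.3, -0.6]
grip_width: 0.064
```

Emit:
send_rows:
  increments:
    - [[0, 0, 0], [0, 0, 0], 65]
    - [[0, 0, 0], [0, 0, -30], 65]
    - [[0, 0, 0], [0, 0, -60], 65]
    - [[0, 0, 0], [0, 0, -80], 65]
    - [[0, 0, 0], [0, 0, -80], 65]

```text
time_s: 23.83
ee_pos: [0.4314, 0.0137, 0.3604]
eef_rot: [3.141, -0.006, -0.001]
force: [-0.2, 0.8, 0.3]
grip_width: 0.0651
```

```bash
python3 - <<'E'
from items import *
from plan import plan
plan([(.509,.221,.15,0,75),(.509,.221,.024,0,75)],step=36,settle=3)
E
```

```text
tilt slope dz/dy [-0.0774  0.0711] 2298
in tray (240, 220, array([ 0.4309, -0.1151,  0.0259])) off y -0.0401
reel (129, 195, array([0.5094, 0.2208, 0.0256]))
tape (118, 167, array([0.5954, 0.26  , 0.0286]))
[[[0.0,-0.001,0.0],[11.1,-29.6,4.1],75],[[0.0,-0.001,0.0],[22.1,-59.2,8.1],75],[[0.0,-0.002,0.0],[33.2,-88.9,12.2],75],[[0.0,-0.002,-0.001],[44.3,-118.5,16.3],75],[[0.0,-0.003,-0.001],[55.4,-148.1,20.3],75]]
[[[0.0,0.0,0.0],[11.1,-29.6,4.1],75],[[0.0,-0.001,0.0],[22.2,-59.2,8.1],75],[[0.0,-0.001,0.0],[22.2,-59.2,8.1],75],[[0.0,-0.001,0.0],[22.2,-59.2,8.1],75],[[0.0,-0.001,0.0],[22.2,-59.2,8.1],75]]
[[[0.0,0.0,0.0],[0.0,-0.1,31.5],75],[[0.0,0.0,0.0],[0.0,-0.1,63.0],75],[[0.0,0.0,0.0],[0.0,-0.1,94.5],75],[[0.0,0.0,0.0],[0.0,-0.1,126.0],75],[[0.0,0.0,0.0],[0.0,-0.1,126.0],75]]
[[[0.0,0.0,0.0],[0.0,0.0,0.0],75],[[0.0,0.0,0.0],[0.0,0.0,0.0],75]]
```

Emit:
send_rows:
  increments:
    - [[0, 0, 0], [11, -29.6, 4], 75]
    - [[0, 0, 0], [22, -59, 8], 75]
    - [[0, 0, 0], [33, -89, 12], 75]
    - [[0, 0, 0], [44.3, -118.5, 16], 75]
    - [[0, 0, 0], [55.4, -148, 20], 75]

```text
time_s: 24.3
ee_pos: [0.4868, 0.1631, 0.335]
eef_rot: [3.141, 0.001, -0.001]
force: [-0.5, 0.0, -0.4]
grip_width: 0.075
```

Emit:
send_rows:
  increments:
    - [[0, 0, 0], [11, -29.6, 4], 75]
    - [[0, 0, 0], [22.2, -59, 8], 75]
    - [[0, 0, 0], [22.2, -59, 8], 75]
    - [[0, 0, 0], [22.2, -59, 8], 75]
    - [[0, 0, 0], [22.2, -59, 8], 75]

```text
time_s: 24.72
ee_pos: [0.5086, 0.2202, 0.3275]
eef_rot: [3.141, 0.002, -0.001]
force: [0.3, -0.6, -0.3]
grip_width: 0.075
```

Emit:
send_rows:
  increments:
    - [[0, 0, 0], [0, 0, 0], 75]
    - [[0, 0, 0], [0, 0, 0], 75]
    - [[0, 0, 0], [0, 0, 30], 75]
    - [[0, 0, 0], [0, 0, 60], 75]
    - [[0, 0, 0], [0, 0, 60], 75]

```text
time_s: 25.13
ee_pos: [0.5078, 0.2195, 0.264]
eef_rot: [3.139, 0.007, -0.002]
force: [-0.5, 0.1, -0.8]
grip_width: 0.0748
```

```bash
python3 - <<'E'
from plan import plan
plan([(.509,.221,.024,0,75)],step=32,settle=2)
E
```

```text
[[[0.001,0.003,-0.001],[0.8,-0.8,30.0],75],[[0.002,0.007,-0.002],[1.6,-1.6,59.9],75],[[0.002,0.007,-0.002],[1.6,-1.6,59.9],75],[[0.002,0.007,-0.002],[1.6,-1.6,59.9],75]]
```

Emit:
send_rows:
  increments:
    - [[0, 0, 0], [0, -0.5, 30], 75]
    - [[0, 0, 0], [0, -0.5, 62], 75]
    - [[0, 0, 0], [0, -0.5, 62], 75]
    - [[0, 0, 0], [0, -0.5, 62], 75]
    - [[0, 0, 0], [0, -0.5, 62], 45]

```text
time_s: 25.55
ee_pos: [0.5096, 0.2211, 0.2089]
eef_rot: [-3.141, -0.002, -0.001]
force: [0.4, -0.1, 0.6]
grip_width: 0.0713
```

Emit:
send_rows:
  increments:
    - [[0, 0, 0], [0, 0, 0], 45]
    - [[0, 0, 0], [0, 0, 0], 45]
    - [[0, 0, 0], [0, 0, 0], 45]
    - [[0, 0, 0], [0, 0, 0], 45]

```text
time_s: 25.88
ee_pos: [0.5092, 0.2212, 0.2078]
eef_rot: [-3.141, -0.002, -0.001]
force: [-1.6, -0.0, 7.9]
grip_width: 0.052
```

Emit:
send_rows:
  increments:
    - [[0, 0, 0], [0, 0, -30], 45]
    - [[0, 0, 0], [0, 0, -65], 45]
    - [[0, 0, 0], [0, 0, -100], 45]
    - [[0, 0, 0], [0, 0, -130], 45]
    - [[0, 0, 0], [0, 0, -150], 45]

```text
time_s: 26.3
ee_pos: [0.5088, 0.2211, 0.3602]
eef_rot: [-3.14, -0.003, -0.001]
force: [0.0, -0.3, -1.0]
grip_width: 0.0516
```

Emit:
send_rows:
  increments:
    - [[0, 0, 0], [0, 0, 0], 45]
    - [[0, 0, 0], [0, 0, 0], 45]
    - [[0, 0, 0], [0, 0, 0], 45]

```text
time_s: 26.55
ee_pos: [0.5087, 0.221, 0.3553]
eef_rot: [3.141, 0.002, -0.001]
force: [0.5, 0.5, 0.1]
grip_width: 0.0516
```

```bash
python3 - <<'E'
from plan import plan
plan([(.431,-.19,.18,1.571,45)],step=32,settle=3)
E
```

```text
[[[0.0,0.0,-0.105],[-5.1,27.4,-0.3],45],[[0.0,0.0,-0.21],[-10.3,54.8,-0.6],45],[[0.0,0.0,-0.314],[-15.4,82.2,-0.9],45],[[0.0,0.0,-0.419],[-20.6,109.6,-1.2],45],[[0.0,0.001,-0.524],[-25.7,137.0,-1.5],45]]
[[[0.0,0.0,-0.105],[-18.2,21.2,-0.3],45],[[0.0,0.0,-0.21],[-36.4,42.3,-0.6],45],[[0.0,0.0,-0.315],[-54.5,63.5,-0.9],45],[[0.0,0.0,-0.419],[-72.7,84.7,-1.2],45],[[0.0,0.0,-0.524],[-90.9,105.8,-1.5],45]]
[[[0.0,0.0,-0.105],[-26.3,9.3,-0.3],45],[[0.0,0.0,-0.21],[-52.6,18.5,-0.6],45],[[0.0,0.0,-0.315],[-78.9,27.7,-0.9],45],[[-0.001,0.0,-0.419],[-105.2,36.9,-1.2],45],[[-0.001,0.0,-0.524],[-131.6,46.2,-1.5],45]]
[[[0.0,0.001,0.0],[0.1,0.0,0.0],45],[[0.0,0.001,0.0],[0.1,0.0,0.0],45],[[0.0,0.001,0.0],[0.1,0.0,0.0],45]]
```

Emit:
send_rows:
  increments:
    - [[0, 0, -0.105], [-5.1, 27.4, 0], 45]
    - [[0, 0, -0.21], [-10.3, 54.8, -0.6], 45]
    - [[0, 0, -0.314], [-15.4, 82.2, -0.9], 45]
    - [[0, 0, -0.419], [-20.6, 109.6, -1.2], 45]
    - [[0, 0, -0.524], [-25.7, 137, -1.5], 45]

```text
time_s: 26.97
ee_pos: [0.4824, 0.083, 0.3563]
eef_rot: [-3.14, 0.003, 0.528]
force: [0.2, -0.5, -0.8]
grip_width: 0.0515
```

Emit:
send_rows:
  increments:
    - [[0, 0, -0.105], [-18.2, 21.2, 0], 45]
    - [[0, 0, -0.21], [-36.4, 42.3, -0.6], 45]
    - [[0, 0, -0.315], [-54.5, 63.5, -0.9], 45]
    - [[0, 0, -0.419], [-72.7, 84.7, -1.2], 45]
    - [[0, 0, -0.524], [-90.9, 105.8, -1.5], 45]

```text
time_s: 27.38
ee_pos: [0.4565, -0.0541, 0.358]
eef_rot: [-3.139, 0.001, 1.052]
force: [0.4, 0.1, -1.3]
grip_width: 0.0513
```

Emit:
send_rows:
  increments:
    - [[0, 0, -0.105], [-26.3, 9.3, 0], 45]
    - [[0, 0, -0.21], [-52.6, 18.5, -0.6], 45]
    - [[0, 0, -0.315], [-78.9, 27.7, -0.9], 45]
    - [[0, 0, -0.419], [-105.2, 36.9, -1.2], 45]
    - [[0, 0, -0.524], [-131.6, 46.2, -1.5], 45]

```text
time_s: 27.8
ee_pos: [0.4306, -0.1912, 0.3595]
eef_rot: [-3.139, -0.001, 1.576]
force: [0.3, 0.3, -0.2]
grip_width: 0.0514
```

Emit:
send_rows:
  increments:
    - [[0, 0, 0], [0, 0, 0], 45]
    - [[0, 0, 0], [0, 0, 0], 45]
    - [[0, 0, 0], [0, 0, 0], 45]
    - [[0, 0, 0], [0, 0, 0], 45]

```text
time_s: 28.13
ee_pos: [0.4314, -0.1892, 0.3603]
eef_rot: [-3.141, -0.001, 1.57]
force: [0.2, 0.1, -1.7]
grip_width: 0.0517
```

```bash
python3 - <<'E'
from plan import plan
plan([(.431,-.19,.1025,1.571,45)],step=20,settle=2)
E
```

```text
[[[0.0,0.0,0.0],[-0.2,-0.1,19.5],45],[[-0.001,0.0,0.0],[-0.4,-0.2,38.9],45],[[-0.001,-0.001,-0.001],[-0.6,-0.2,58.4],45],[[-0.001,-0.001,-0.001],[-0.8,-0.3,77.8],45],[[-0.001,-0.001,-0.001],[-0.8,-0.3,77.8],45]]
[[[0.0,0.0,0.0],[0.0,0.0,0.0],45]]
```

Emit:
send_rows:
  increments:
    - [[0, 0, 0], [-0.6, 0, 22], 45]
    - [[0, 0, 0], [-0.6, 0, 44], 45]
    - [[0, 0, 0], [-0.6, 0, 62], 45]
    - [[0, 0, 0], [-0.6, 0, 72], 45]
    - [[0, 0, 0], [-0.6, 0, 80], 45]

```text
time_s: 28.55
ee_pos: [0.4314, -0.1899, 0.28]
eef_rot: [-3.141, -0.001, 1.571]
force: [-0.5, 0.0, -1.1]
grip_width: 0.0517
```

Emit:
send_rows:
  increments:
    - [[0, 0, 0], [0, 0, 5], 45]
    - [[0, 0, 0], [0, 0, 10], 45]
    - [[0, 0, 0], [0, 0, 10], 45]
    - [[0, 0, 0], [0, 0, 10], 53]
    - [[0, 0, 0], [0, 0, 10], 56]

```text
time_s: 28.97
ee_pos: [0.4314, -0.1906, 0.2716]
eef_rot: [3.141, 0.0, 1.571]
force: [-0.4, -1.0, -0.1]
grip_width: 0.0551
```

Emit:
send_rows:
  increments:
    - [[0, 0, 0], [0, 0, 0], 65]
    - [[0, 0, 0], [0, 0, 0], 65]
    - [[0, 0, 0], [0, 0, -30], 65]
    - [[0, 0, 0], [0, 0, -60], 65]
    - [[0, 0, 0], [0, 0, -90], 65]

```text
time_s: 29.38
ee_pos: [0.4311, -0.1905, 0.3622]
eef_rot: [-3.141, -0.0, 1.571]
force: [0.4, 0.6, 1.5]
grip_width: 0.0646
```

Emit:
send_rows:
  increments:
    - [[0, 0, 0], [0, 0, 0], 65]
    - [[0, 0, 0], [0, 0, 0], 65]
    - [[0, 0, 0], [0, 0, 0], 65]

```text
time_s: 29.63
ee_pos: [0.4311, -0.1905, 0.3604]
eef_rot: [-3.141, -0.0, 1.571]
force: [0.2, -0.1, -0.4]
grip_width: 0.0651
```

```bash
python3 - <<'E'
from items import *
from plan import plan
plan([(.5955,.26,.15,0,78)],step=38,settle=3)
E
```

```text
tilt slope dz/dy [0.0976 0.0713] 2277
in tray (195, 221, array([0.4308, 0.0109, 0.0257])) off y 0.0859
in tray (241, 220, array([ 0.4324, -0.1184,  0.0248])) off y -0.0434
tape (118, 168, array([0.5943, 0.2602, 0.0287]))
[[[0.0,0.0,0.105],[30.0,11.0,2.0],78],[[0.0,0.0,0.209],[60.1,21.9,4.0],78],[[0.0,0.0,0.314],[90.1,32.9,6.0],78],[[0.0,0.0,0.419],[120.1,43.8,8.0],78],[[-0.001,0.0,0.524],[150.2,54.8,10.0],78]]
[[[0.0,0.0,0.104],[31.5,-5.5,2.0],78],[[0.0,0.0,0.209],[62.9,-11.0,4.0],78],[[0.0,0.0,0.314],[94.4,-16.6,6.1],78],[[0.0,0.0,0.418],[125.9,-22.1,8.1],78],[[0.0,0.0,0.523],[157.4,-27.7,10.1],78]]
[[[0.0,0.0,0.105],[24.5,-20.5,2.0],78],[[0.0,0.0,0.21],[49.1,-41.0,4.0],78],[[0.0,0.0,0.314],[73.6,-61.5,6.0],78],[[0.0,0.0,0.419],[98.1,-82.1,8.0],78],[[-0.001,0.0,0.524],[122.6,-102.6,10.0],78]]
[[[0.0,0.0,0.0],[0.0,0.0,0.0],78],[[0.0,0.0,0.0],[0.0,0.0,0.0],78],[[0.0,0.0,0.0],[0.0,0.0,0.0],78]]
```

Emit:
send_rows:
  increments:
    - [[0, 0, 0.105], [30, 11, 2], 78]
    - [[0, 0, 0.209], [60, 22, 4], 78]
    - [[0, 0, 0.314], [90, 33, 6], 78]
    - [[0, 0, 0.419], [120, 43.8, 8], 78]
    - [[0, 0, 0.524], [150.2, 54.8, 10], 78]

```text
time_s: 30.1
ee_pos: [0.4862, -0.0389, 0.3497]
eef_rot: [-3.14, 0.001, 1.041]
force: [0.1, -0.4, -0.4]
grip_width: 0.078
```

Emit:
send_rows:
  increments:
    - [[0, 0, 0.104], [31.5, -5.5, 2], 78]
    - [[0, 0, 0.209], [63, -11, 4], 78]
    - [[0, 0, 0.314], [94.4, -16.6, 6], 78]
    - [[0, 0, 0.418], [126, -22, 8], 78]
    - [[0, 0, 0.523], [157.4, -27.7, 10], 78]

```text
time_s: 30.52
ee_pos: [0.541, 0.1114, 0.3394]
eef_rot: [-3.141, 0.002, 0.519]
force: [0.7, 0.3, 0.4]
grip_width: 0.078
```

Emit:
send_rows:
  increments:
    - [[0, 0, 0.105], [24.5, -20.5, 2], 78]
    - [[0, 0, 0.21], [49, -41, 4], 78]
    - [[0, 0, 0.314], [73.6, -61.5, 6], 78]
    - [[0, 0, 0.419], [98, -82, 8], 78]
    - [[0, 0, 0.524], [122.6, -102.6, 10], 78]

```text
time_s: 30.93
ee_pos: [0.5959, 0.2615, 0.3291]
eef_rot: [3.141, 0.002, -0.005]
force: [0.1, 0.0, -0.1]
grip_width: 0.0781
```

Emit:
send_rows:
  increments:
    - [[0, 0, 0], [0, 0, 0], 78]
    - [[0, 0, 0], [0, 0, 0], 78]
    - [[0, 0, 0], [0, 0, 0], 78]
    - [[0, 0, 0], [0, 0, 0], 78]

```text
time_s: 31.27
ee_pos: [0.5956, 0.259, 0.3305]
eef_rot: [3.141, 0.001, 0.0]
force: [0.1, -0.9, -0.3]
grip_width: 0.0781
```

```bash
python3 - <<'E'
from items import *
orange=(H>8)&(H<25)&(S>150)&(abs(X-.6)<.06)&(abs(Y-.26)<.08); print('tape',circ(orange,c,.019))
save(p,'t4.png',(110,250,80,360),2.8)
from plan import plan
plan([(.595,.26,.06,0,78),(.595,.26,.023,0,78)],step=30,settle=2)
E
```

```text
tilt slope dz/dy [0.0974 0.0714] 2700
in tray (195, 221, array([0.4308, 0.0109, 0.0257])) off y 0.0859
in tray (267, 220, array([ 0.4307, -0.1928,  0.0253])) off y -0.1178
in tray (242, 220, array([ 0.4308, -0.1221,  0.0257])) off y -0.0471
tape (118, 168, array([0.5941, 0.2591, 0.0281]))
tape []
[[[0.0,0.0,0.0],[-0.2,-0.3,22.7],78],[[0.0,0.0,0.0],[-0.3,-0.5,45.4],78],[[0.0,0.0,0.0],[-0.5,-0.8,68.2],78],[[0.0,0.0,0.0],[-0.6,-1.1,90.9],78],[[0.0,0.0,0.0],[-0.6,-1.1,90.9],78]]
[[[0.0,0.0,0.0],[0.0,0.0,0.0],78],[[0.0,0.0,0.0],[0.0,0.0,18.5],78],[[0.0,0.0,0.0],[0.0,0.0,37.0],78],[[0.0,0.0,0.0],[0.0,0.0,37.0],78],[[0.0,0.0,0.0],[0.0,0.0,37.0],78]]
```

View pics/t4.png

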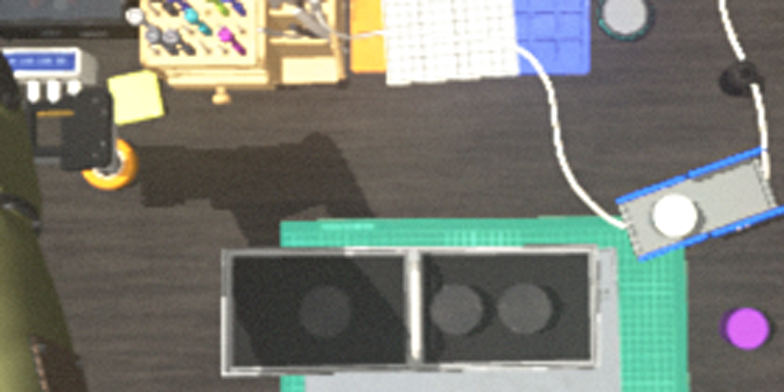

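Crop t4 shows three reels in the tray at (325,310), (457,308) and (525,308), the jar in the bay at (675,215), and the tape under the gripper at (110,165).

Emit:
send_rows:
  increments:
    - [[0, 0, 0], [-0.3, -0.5, 30], 78]
    - [[0, 0, 0], [-0.6, -1, 60], 78]
    - [[0, 0, 0], [-0.6, -1, 90], 78]
    - [[0, 0, 0], [-0.6, -1, 110], 78]
    - [[0, 0, 0], [-0.6, -1, 127], 78]

```text
time_s: 31.73
ee_pos: [0.5948, 0.2599, 0.2022]
eef_rot: [3.141, 0.002, -0.001]
force: [-0.2, -0.5, 1.0]
grip_width: 0.0779
```

Emit:
send_rows:
  increments:
    - [[0, 0, 0], [0, 0, 0], 78]
    - [[0, 0, 0], [0, 0, 0], 78]
    - [[0, 0, 0], [0, 0, 0], 78]
    - [[0, 0, 0], [0, 0, 0], 48]
    - [[0, 0, 0], [0, 0, 0], 48]

```text
time_s: 32.15
ee_pos: [0.5953, 0.2609, 0.2052]
eef_rot: [-3.141, -0.002, -0.0]
force: [0.1, -1.3, 0.1]
grip_width: 0.0681
```

Emit:
send_rows:
  increments:
    - [[0, 0, 0], [0, 0, 0], 48]
    - [[0, 0, 0], [0, 0, 0], 48]
    - [[0, 0, 0], [0, 0, 0], 48]

```text
time_s: 32.4
ee_pos: [0.5951, 0.2609, 0.2045]
eef_rot: [-3.141, -0.001, -0.0]
force: [-0.9, -0.7, 4.3]
grip_width: 0.0553
```

Emit:
send_rows:
  increments:
    - [[0, 0, 0], [0, 0, -30], 48]
    - [[0, 0, 0], [0, 0, -65], 48]
    - [[0, 0, 0], [0, 0, -100], 48]
    - [[0, 0, 0], [0, 0, -130], 48]
    - [[0, 0, 0], [0, 0, -150], 48]

```text
time_s: 32.82
ee_pos: [0.595, 0.2609, 0.3576]
eef_rot: [-3.14, -0.003, -0.0]
force: [0.5, -0.4, 0.2]
grip_width: 0.0555
```

Emit:
send_rows:
  increments:
    - [[0, 0, 0], [0, 0, 0], 48]
    - [[0, 0, 0], [0, 0, 0], 48]
    - [[0, 0, 0], [0, 0, 0], 48]

```text
time_s: 33.07
ee_pos: [0.5949, 0.2609, 0.3523]
eef_rot: [3.141, 0.002, -0.0]
force: [-0.8, -0.4, -0.4]
grip_width: 0.0552
```

```bash
python3 - <<'E'
from plan import plan
plan([(.431,.075,.175,1.571,48)],step=32,settle=3)
E
```

```text
[[[0.0,0.0,-0.105],[-10.9,12.4,-0.1],48],[[0.0,0.0,-0.209],[-21.9,24.8,-0.3],48],[[0.0,0.0,-0.314],[-32.8,37.2,-0.4],48],[[0.0,0.001,-0.419],[-43.7,49.6,-0.6],48],[[0.0,0.001,-0.524],[-54.6,62.0,-0.7],48]]
[[[0.0,0.0,-0.104],[-15.7,5.2,-0.2],48],[[0.0,0.0,-0.209],[-31.3,10.5,-0.4],48],[[0.0,0.0,-0.314],[-47.0,15.8,-0.5],48],[[0.0,0.0,-0.419],[-62.7,21.0,-0.7],48],[[-0.001,0.0,-0.523],[-78.3,26.3,-0.8],48]]
[[[0.0,0.001,-0.105],[-16.2,-3.3,-0.2],48],[[0.0,0.001,-0.21],[-32.4,-6.5,-0.4],48],[[0.0,0.001,-0.315],[-48.6,-9.8,-0.5],48],[[0.0,0.001,-0.419],[-64.8,-13.1,-0.7],48],[[0.0,0.001,-0.524],[-81.0,-16.3,-0.9],48]]
[[[0.0,0.0,0.0],[0.0,0.0,0.0],48],[[0.0,0.0,0.0],[0.0,0.0,0.0],48],[[0.0,0.0,0.0],[0.0,0.0,0.0],48]]
```

Emit:
send_rows:
  increments:
    - [[0, 0, -0.105], [-10.9, 12.4, 0], 48]
    - [[0, 0, -0.209], [-21.9, 24.8, 0], 48]
    - [[0, 0, -0.314], [-32.8, 37.2, 0], 48]
    - [[0, 0, -0.419], [-43.7, 49.6, 0], 48]
    - [[0, 0, -0.524], [-54.6, 62, 0], 48]

```text
time_s: 33.48
ee_pos: [0.5398, 0.1984, 0.3519]
eef_rot: [-3.141, 0.003, 0.529]
force: [0.3, -0.3, -0.1]
grip_width: 0.0557
```

Emit:
send_rows:
  increments:
    - [[0, 0, -0.104], [-15.7, 5.2, 0], 48]
    - [[0, 0, -0.209], [-31.3, 10.5, 0], 48]
    - [[0, 0, -0.314], [-47, 15.8, 0], 48]
    - [[0, 0, -0.419], [-62.7, 21, 0], 48]
    - [[0, 0, -0.523], [-78.3, 26.3, 0], 48]

```text
time_s: 33.9
ee_pos: [0.485, 0.1364, 0.3522]
eef_rot: [-3.139, 0.002, 1.052]
force: [-0.1, 0.4, -0.2]
grip_width: 0.0556
```

Emit:
send_rows:
  increments:
    - [[0, 0, -0.105], [-16.2, -3.3, 0], 48]
    - [[0, 0, -0.21], [-32.4, -6.5, 0], 48]
    - [[0, 0, -0.315], [-48.6, -9.8, 0], 48]
    - [[0, 0, -0.419], [-65, -13, 0], 48]
    - [[0, 0, -0.524], [-83, -15.5, 0], 48]

```text
time_s: 34.32
ee_pos: [0.4301, 0.0725, 0.3524]
eef_rot: [-3.139, 0.0, 1.576]
force: [-0.0, -0.2, 0.4]
grip_width: 0.0554
```

Emit:
send_rows:
  increments:
    - [[0, 0, 0], [0, 0, 0], 48]
    - [[0, 0, 0], [0, 0, 0], 48]
    - [[0, 0, 0], [0, 0, 0], 48]
    - [[0, 0, 0], [0, 0, 0], 48]

```text
time_s: 34.65
ee_pos: [0.4312, 0.0733, 0.3534]
eef_rot: [-3.141, -0.0, 1.569]
force: [0.3, 0.5, -0.6]
grip_width: 0.0556
```

```bash
python3 - <<'E'
from plan import plan
plan([(.431,.071,.0975,1.571,48)],step=22,settle=2)
E
```

```text
[[[0.0,0.0,0.0],[-0.6,0.0,19.0],48],[[0.0,0.0,-0.001],[-1.2,-0.1,38.0],48],[[-0.001,0.0,-0.001],[-1.7,-0.1,57.0],48],[[-0.001,0.0,-0.002],[-2.3,-0.1,75.9],48],[[-0.001,0.0,-0.002],[-2.3,-0.1,75.9],48]]
[[[0.0,0.0,0.0],[0.0,0.0,0.0],48]]
```

Emit:
send_rows:
  increments:
    - [[0, 0, 0], [-1, 0, 20], 48]
    - [[0, 0, 0], [-2, 0, 40], 48]
    - [[0, 0, 0], [-2, 0, 58], 48]
    - [[0, 0, 0], [-2, 0, 68], 48]
    - [[0, 0, 0], [-2, 0, 76], 48]

```text
time_s: 35.07
ee_pos: [0.431, 0.0712, 0.2769]
eef_rot: [-3.14, 0.0, 1.57]
force: [0.3, 0.5, 0.5]
grip_width: 0.0553
```

Emit:
send_rows:
  increments:
    - [[0, 0, 0], [0, 0, 0], 48]
    - [[0, 0, 0], [0, 0, 0.5], 48]
    - [[0, 0, 0], [0, 0, 0.5], 57]
    - [[0, 0, 0], [0, 0, 0.5], 60]
    - [[0, 0, 0], [0, 0, 0.5], 70]

```text
time_s: 35.48
ee_pos: [0.431, 0.0709, 0.2781]
eef_rot: [3.14, -0.0, 1.571]
force: [0.5, -0.3, -0.7]
grip_width: 0.0636
```

Emit:
send_rows:
  increments:
    - [[0, 0, 0], [0, 0, 0], 70]
    - [[0, 0, 0], [0, 0, 0], 70]
    - [[0, 0, 0], [0, 0, -30], 70]
    - [[0, 0, 0], [0, 0, -60], 70]
    - [[0, 0, 0], [0, 0, -100], 70]

```text
time_s: 35.9
ee_pos: [0.4305, 0.0708, 0.3774]
eef_rot: [-3.138, 0.0, 1.571]
force: [0.0, -0.2, -0.3]
grip_width: 0.0697
```

Emit:
send_rows:
  increments:
    - [[0, 0, 0], [40, 20, 0], 70]
    - [[0, 0, 0], [75, 20, 0], 70]
    - [[0, 0, 0], [110, 20, 0], 70]
    - [[0, 0, 0], [130, 20, 0], 70]
    - [[0, 0, 0], [130, 20, 0], 70]

```text
time_s: 36.32
ee_pos: [0.4505, 0.2038, 0.3774]
eef_rot: [3.142, -0.0, 1.574]
force: [0.9, -0.4, -0.1]
grip_width: 0.0698
```

```bash
python3 - <<'E'
from items import *
k=(abs(X-.431)<.06)&(abs(Y-.07)<.05)&(H>8)&(H<25)&(S>150); print('tape',circ(k,c,.09),np.median(Z[k]))
print('jar',circ((Z>.045)&(Z<.065)&(S<60)&(V>120)&(abs(X-.526)<.04)&(abs(Y+.354)<.04),c,.057))
save(p,'t5.png',(100,250,80,360),2.8)
p2,d2,c2=snap('scene'); save(p2,'s5.png',None,1.5)
E
```

```text
tilt slope dz/dy [-0.0305  0.0712] 3097
in tray (184, 221, array([0.4304, 0.0432, 0.0539])) off y 0.1182
in tray (266, 220, array([ 0.4305, -0.1885,  0.0255])) off y -0.1135
in tray (240, 220, array([ 0.431 , -0.117 ,  0.0259])) off y -0.042
tape [(176, 221, array([0.4306, 0.0693, 0.0295]))] 0.08465177482322438
jar [(320, 186, array([ 0.5255, -0.353 ,  0.022 ]))]
```

View pics/t5.png

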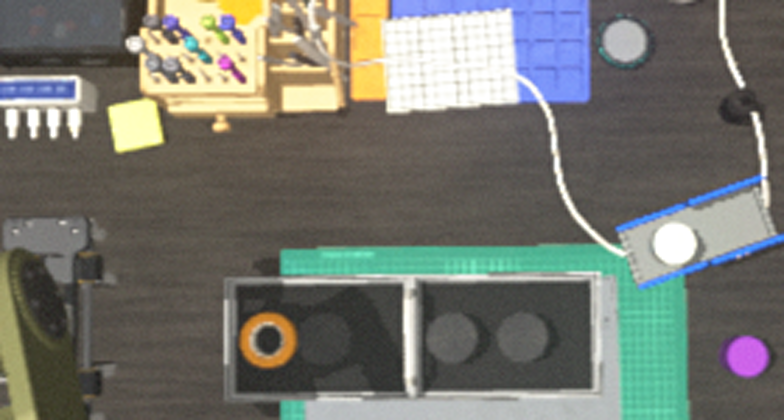

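View pics/s5.png

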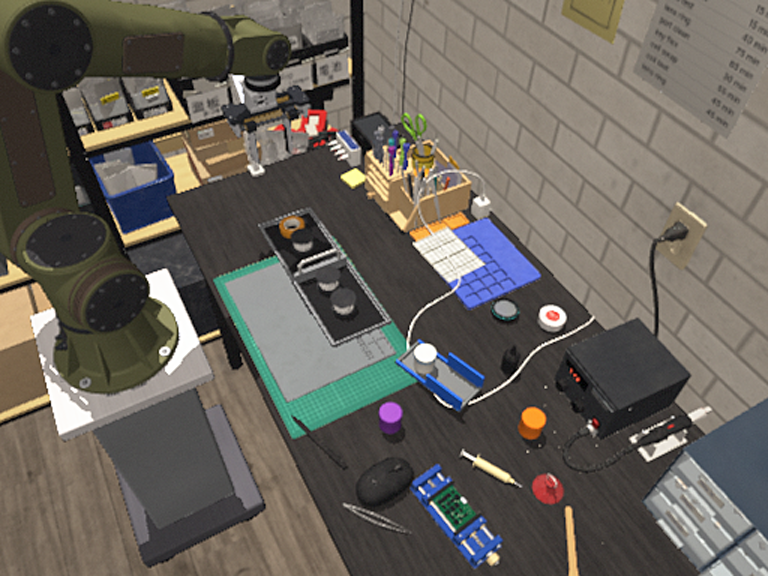

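Emit:
send_rows:
  increments:
    - [[0, 0, 0], [0, 0, 0], 70]
    - [[0, 0, 0], [0, 0, 0], 70]
    - [[0, 0, 0], [0, 0, 0], 70]
    - [[0, 0, 0], [0, 0, 0], 70]
    - [[0, 0, 0], [0, 0, 0], 70]

```text
time_s: 36.83
ee_pos: [0.4509, 0.2005, 0.3775]
eef_rot: [3.141, -0.0, 1.57]
force: [-0.6, -1.0, 0.7]
grip_width: 0.0699
```

```bash
python3 - <<'E'
from items import *
for _ in range(2):
    P=cloud(vision.camera('top')[1],c); X,Y,Z=P[...,0],P[...,1],P[...,2]
    # independent check: long rims' height at both ends
    r=[(np.median(Z[(abs(abs(X-.431)-.065)<.003)&(abs(Y-y)<.03)&(Z>.05)])) for y in(.08,-.23)]
    print('rim',np.round(r,4),(r[0]-r[1])/.31)
E
```

```text
tilt slope dz/dy [-0.0301  0.0713] 3094
in tray (184, 221, array([0.4304, 0.0432, 0.0539])) off y 0.1182
in tray (266, 220, array([ 0.4305, -0.1885,  0.0255])) off y -0.1135
in tray (240, 220, array([ 0.431 , -0.117 ,  0.0259])) off y -0.042
rim [0.0746 0.0827] -0.02614388156119096
rim [0.0757 0.0831] -0.023707615393009543
```

The tray is steady at about -0.03 rad, and both the floor fit and the rim heights put it inside ±0.05. Everything is in place and the gripper is clear, so I'll hand in.

```bash
python3 -c "
from station import ctrl
print(ctrl.hand_in())"
```

```text
the job is handed in; nothing more can be done
None
```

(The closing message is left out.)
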